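Move a caster wheel from its fork to the bearing stand

ROBOT

A 6-joint arm with a two-finger parallel gripper is mounted at the origin on the work surface. World frame = base frame: x ahead of the robot, y to its left, z up, the work surface at z = 0. Lengths are in mm, angles in rad, forces in N, time in s.
With the tool pointing down it reaches from about 425 to 1125 mm from the base axis. Payload 14.9 kg.
Tool frame: the origin (TCP) lies midway between the tips of the shut fingers; the grasp point (between the pads) lies 19 mm behind it (env.hold_point_z is the distance from the TCP to the grasp point, in mm); z points along the fingers, y is the direction in which the jaws open and shut (so a half turn about z gives the same grasp; the last joint's range is limited). The gripper opens to 91 mm and grips with 3 to 60 N. Pads are 32 mm wide; open, the fingers measure 118 mm over their backs; the gripper's body (76 mm by 178 mm) begins 60 mm behind the grasp point.
Start: joints at [-1.241, 0.379, 1.734, -0, 1.028, -0.033], TCP at [248.422, -654.45, 213.932] pointing down, gripper open.
Joint ranges: [-2.77, 2.77], [-0.74, 2.19], [0, 2.66], [-1.06, 4.2], [0.31, 2.87], [-3.08, 3.08]. Speed limits (rad/s): [1.89, 1.89, 2.39, 3.14, 3.14, 3.14].

INTERFACE

Orientations are given as a rotation vector (axis times angle).
In Python, from station import readout, viewer, env gives the robot as it stands.
- The arm moves only by the tool drive_tool, never from a script. Its argument "targets" is a list of rows, each a list of 4 numbers: the shift along the tool's x, y, z in m, then the turn about the tool's z in degrees. A call has 1 to 20 rows; each row is the pose to reach, as a shift and turn from the pose commanded when the call began, along the tool's axes at that moment; what a row does not reach only later rows make up. A row lasts 1/8 s, in which the tool goes at most 62.5 mm and 10.7 degrees, less where a joint would pass 70% of its speed; a pose out of reach is approached as far as the arm can. A call with a gripper value outside its range is refused whole. "fingers" is the finger opening in m, from 0 to 0.0912, set as the call begins (left out, the last holds). The fingers move at their own pace and stop on an object; the grip force is fixed at half the most. Time passes only in rows, so rows that repeat a pose let the fingers close. It gives the time, the measured TCP pose, the force and the opening at its end, in the units of the state.
- readout.state(): the state, without advancing time (a new reading comes with each control period).
- viewer.read_camera(name): name is "side" or "top"; returns a dict with "pixels" (420x560x3 uint8, red, green, blue), "depth" (420x560 float32, mm along the optical axis (not along the pixel's ray), 0 where there is no reading), "intrinsics" (3x3 intrinsics, pixels), "rvec" (rotation vector, rad) and "tvec" (3), from world to camera coordinates, as OpenCV has them. Camera axes: x right, y down, z forward; pixel columns grow to the right and rows downward; lengths in mm; the calibration is good to about 2 mm. A picture is of the moment at which its call begins.
- env.hand_in(): hands the job in, once; it reports no verdict.
The state is a dict: "time_s": time; "joint_pos": joint angles; "dq": joint speeds; "effort": joint torques, N m; "tool_pos": TCP position; "tcp_rot": TCP orientation; "wrist_force": force on the tool from outside, world axes, zero at the start; "wrist_torque": the same for the moment, N m; "finger_gap": opening from 0.0 (shut) to 1.0 (fully open).
Only numpy, scipy, OpenCV 4.12 (cv2) and the standard library are available. Lean on these libraries where they do the work, as an engineer would, in place of code of your own. Each camera call takes 0.05 s, during which the arm holds its last target.

TASK

The trolley caster's wheel needs its bearing checked: flip the orange cam lever on the fork fully open, then bring the wheel's axle back off its ledge and lower it out of the open slots without letting it drop. Set the axle in the two saddles of the blue bearing stand, make sure that both ends sit fully down, and swing the strap clamp fully shut over it. Leave the lever open and the other things on the bench where they are.

Things in the scene. Friction and masses are not known exactly. Their poses are not given: they have to be found in the camera images.
- fork_stand: Grey bench stand with a caster fork hung under its arm. Origin under the foot plate, straight below the seated axle; x points into the fork from its open front, y along the axle, z up (fixed; the open front faces the robot's right-hand side, yaw 54 to 83 deg). Foot plate 12 mm thick, x -50 to 75, y -62 to 135. 40 mm square column at x 25, y 105 and arm from it (x 5 to 45, y -22 to 125, z 234 to 262 mm).
- fork_plate (a point): Front edge (middle, underside) of the caster's steel top plate over the wheel, at x -50, z 226 mm of the fork stand. The plate is 8 mm thick, 72 mm wide (y -36 to 36) and 108 mm deep (x -50 to 58). It overhangs the wheel, so the wheel is reached from the front with a leaning tool.
- fork_seat (a point): Seated axle centre in the fork: x 0, y 0, z 150 mm of the fork stand; axes as the stand's. Fork legs at y 28 to 34 both sides, x -14 to 48. Each has an L-shaped slot: the axle rests on a ledge sloping 8 deg down to a front stop, so the wheel stays by itself when the lever is open. Ledge from x -6 to 8 mm, underside 16 mm below this point; 3 mm headroom over the axle.
- fork_slot (a point): Middle of the open lower end of the slots: 16.5 mm behind (+x) and 30 mm below the seated axle centre; axes as the fork stand's. Behind the ledge the slot is 16 mm wide and runs straight down. The axle leaves by going 16.5 mm in +x (rising 1.2 mm over the ledge's edge), then straight down; once 25 mm down it can pass under the ledge towards -x.
- fork_lever (a joint): Cam lever outside the fork's -y leg, hinge along y at x 36, z 150 mm of the fork stand. 0 = closed (handle points to -x, out of the fork, 8 deg below level; its nose blocks the axle from going back), grows as the handle swings up and over; 1.65 rad = fully open, handle straight up. Stays where left; about 2 N at the grip moves it.
- lever_grip (a point): Centre of the orange lever handle, 105 mm from the hinge, at y -60 mm of the fork stand. The handle is 14 mm wide (along y), 18 mm thick and reaches from 56 to 128 mm from the hinge; inward of that a narrower steel arm.
- wheel_center (a point): Centre of the wheel in the fork: black tyre, grey hub, 125 mm across, 32 mm wide (flat sides), about 0.4 kg. y is the axle's direction. Hub sleeve 28 mm across and 52 mm long, axle 12 mm across and 96 mm long, all one piece, free to turn in the fork and the saddles.
- wheel: The same wheel; its origin is the wheel's centre.
- service_stand: Blue bearing stand. Origin under the foot plate, midway between the saddles; x points away from the robot, y along the axle when seated, z up (fixed; turned up to 17 deg). Foot plate 12 mm thick, x -55 to 75, y -65 to 65. Two uprights, y 30 to 42 mm both sides, x -17 to 17 mm, each with an open-topped saddle; clamp hinge block behind the -y one (x 17 to 40, y -42 to -50, up to z 121).
- saddle_seat (a point): Centre of the wheel when its axle is fully seated in the saddles: x 0, y 0 (side play 4 mm), z 95 mm of the bearing stand; axes as the stand's. Saddle slots 14.4 mm wide, round them 45 deg lead-in flanks from 4 to about 14 mm above the seated axle centre (mouth about 34 mm wide).
- strap_clamp (a joint): Strap clamp over the -y saddle, hinge along y at x 35, y -36, z 115 mm of the bearing stand. 0 = shut (strap level, pointing to the robot, its brass pad 1.5 mm above a seated axle; an axle not fully down keeps it from shutting), grows as it swings up and back; 1.7 to 2 rad (leaning back) at the start. Stays where left; about 2 N at the bar moves it.
- clamp_bar (a point): Point on the clamp's cross bar, 70 mm from the hinge, at y -62 mm of the bearing stand. The bar is 12 mm round steel along y and reaches from the strap (y -30 to -42 mm) out to y -86 mm, with a black 18 mm ball at its end.
- screwdriver: Bystander: yellow-handled screwdriver, 190 mm long, lying in front of the stands; origin at its underside.
- wrench: Bystander: steel wrench, 170 mm long, lying in front of the stands; origin at its underside.
- hammer: Bystander: hammer with wooden handle, 260 mm long, lying at the left; origin at its underside.
- jar: Bystander: amber glass jar, 60 mm across, 75 mm high, standing between and beyond the stands; origin at its underside.
- old_wheel: Bystander: old wheel without an axle, 125 mm across, 32 mm thick, lying flat at the right; not the one to move; origin at its underside.
- grease_tin: Bystander: green tin, 72 mm across, 55 mm high, standing at the right rear; origin at its underside.
- pliers: Bystander: red-handled pliers, 180 mm long, lying between the two stands; origin at its underside.
There are look-alikes about, which are no part of the job. What is shaped like the wheel but purple is not meant.

How it is judged (in metres and radians):
On the way, in this order (a step that is already met when the one before it is completed fails the run):
1. the cam lever is open while the wheel still sits in the fork (value of joint fork_lever above 1.3 rad and z of wheel_center in the frame of fork_stand above 0.145 m and x of wheel_center in the frame of fork_stand between -0.008 and 0.012 m), for 0.1 s.
2. the axle has come down out of the open slots of the fork (z of wheel_center in the frame of fork_stand below 0.129 m and x of wheel_center in the frame of fork_stand between -0.08 and 0.035 m and y of wheel_center in the frame of fork_stand between -0.03 and 0.03 m).
3. both axle ends sit fully down in the saddles, the clamp still open (x of wheel_center in the frame of service_stand between -0.004 and 0.004 m and y of wheel_center in the frame of service_stand between -0.008 and 0.008 m and z of wheel_center in the frame of service_stand between 0.091 and 0.0967 m and angle between the y axis of wheel_center and the y axis of service_stand, either way round below 0.05 rad and value of joint strap_clamp above 0.4 rad), for 0.3 s.
At the end, for the whole second after the job is handed in: The axle rests fully down in both saddles (within 1.7 mm of seated height, 4 mm fore and aft, 8 mm sideways, 3 degrees), the strap clamp is shut (below 0.06 rad), the fork's lever is still open (above 1.25 rad) and the wheel is at rest (x of wheel_center in the frame of service_stand between -0.004 and 0.004 m and y of wheel_center in the frame of service_stand between -0.008 and 0.008 m and z of wheel_center in the frame of service_stand between 0.091 and 0.0967 m and angle between the y axis of wheel_center and the y axis of service_stand, either way round below 0.05 rad and value of joint strap_clamp below 0.06 rad and value of joint fork_lever above 1.25 rad and linear speed of wheel below 0.02 m/s); the robot touches nothing.
It fails at once if the wheel is dropped or flung (faster than 0.8 m/s) (linear speed of wheel above 0.8 m/s).
It fails at once if another thing on the bench is moved by more than 30 mm (distance of any of screwdriver, wrench, hammer, jar, old_wheel, grease_tin, pliers from where it was at the start of the episode above 0.03 m).
It also fails if it takes over 72 s, if anything falls off the work surface, if the arm or the gripper's body presses on something with over 40 N, if the wrist force passes 120 N, or if a joint passes its speed limit or range.

## Working session

There is one attempt and no reset: what is moved stays moved. The work goes in short steps, Python scripts to look and compute and a tool call to move; the robot and the scene stay as the last step left them, time stands still between calls to the robot, and variables do not carry over. Pictures are saved under pics/ and viewed, and the job is handed in when it is done.

Besides the shell and the picture viewer there is one more tool, called after "Call:" as name([rows], argument=value, ...), one row to a line, values as JSON. drive_tool: Moves the arm, as the interface text tells. Its arguments: {"type":"object","properties":{"targets":{"type":"array"},"fingers":{"type":"number"}},"required":["targets"]}

```bash
ls; mkdir -p pics; python3 - <<'E'
from station import readout, viewer, env
import cv2, numpy as np
s=readout.state(); print(s); print(env.hold_point_z)
for n in ("side","top"):
    c=viewer.read_camera(n)
    cv2.imwrite(f"pics/{n}0.png",cv2.resize(c["pixels"][:,:,::-1],(800,600)))
    np.savez(f"{n}0.npz",**c)
    R,_=cv2.Rodrigues(np.array(c["rvec"])); print(n,c["intrinsics"],-R.T@np.array(c["tvec"]).ravel(),R)
E
```

```text
pics
{'time_s': 0.0, 'joint_pos': array([-1.24131585e+00,  3.79442378e-01,  1.73477906e+00,  2.36768038e-05,
        1.02847682e+00, -3.32735227e-02]), 'dq': array([ 0.00119444,  0.0009087 ,  0.00135076,  0.00027133,  0.00074793,
       -0.0011486 ]), 'effort': array([-2.77529267e-03, -7.63722968e+01, -4.34371877e+01,  6.50851708e-02,
        4.23142815e-02, -6.63923674e-05]), 'tool_pos': array([ 248.28477768, -654.06661327,  213.26545854]), 'tcp_rot': array([-3.08898366e+00, -5.66476855e-01,  2.24693976e-04]), 'wrist_force': array([-0.47281293,  0.67603615, -0.30304115]), 'wrist_torque': array([-0.01174601, -0.02386257,  0.0023445 ]), 'finger_gap': 1.0023151720424657}
18.8
side [[413.90420677   0.         274.1315263 ]
 [  0.         413.90420677 206.04020123]
 [  0.           0.           1.        ]] [ 127.78885981  875.06297992 1065.33185305] [[-0.92600986 -0.37747828 -0.00398594]
 [-0.2555785   0.63467264 -0.72929437]
 [ 0.27782255 -0.67431506 -0.68418845]]
top [[433.52207058   0.         280.87302898]
 [  0.         433.52207058 208.97885035]
 [  0.           0.           1.        ]] [ 373.61194822    4.21911719 1398.72328529] [[-0.02120221 -0.99956791  0.02035832]
 [-0.99342233  0.01877121 -0.11295894]
 [ 0.11252798 -0.02261939 -0.99339107]]
```

View pics/side0.png

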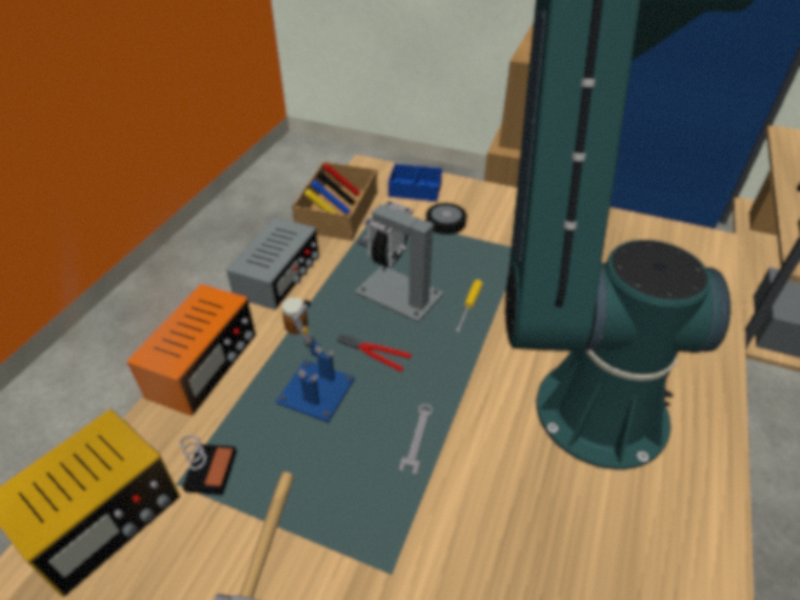

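View pics/top0.png

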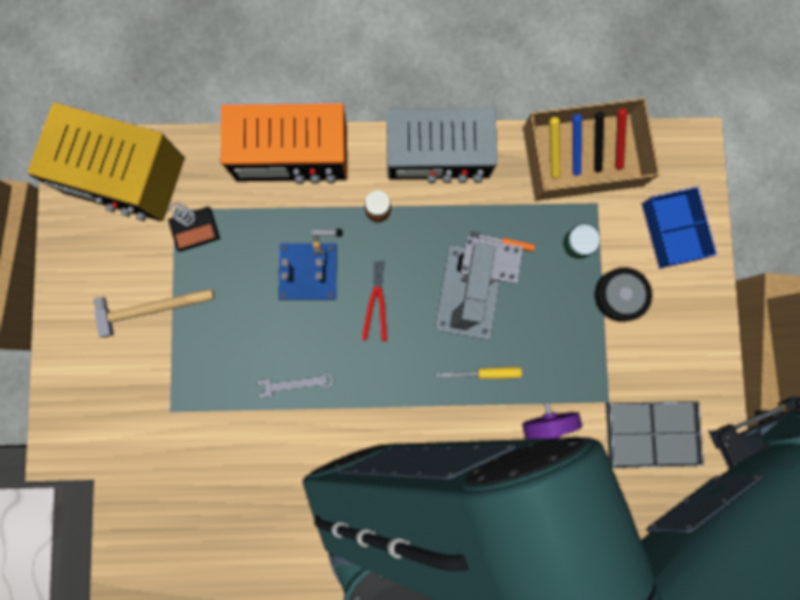

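The side view shows the blue stand at about (315,390), the fork stand at about (395,270) and the wheel in the fork at about (382,245). The top view shows the orange lever at (517,244), the purple look-alike at (552,425) and the old wheel at (623,293). Next I measure the stands using depth and rays.

```bash
cat > h.py <<'E'
import numpy as np, cv2
from station import readout, viewer, env
def cam(n,save=None):
    c=viewer.read_camera(n); R,_=cv2.Rodrigues(np.array(c["rvec"],float)); t=np.array(c["tvec"],float).ravel()
    return c["pixels"],c["depth"],np.array(c["intrinsics"]),R,t
def cloud(d,K,R,t):
    v,u=np.indices(d.shape); X=np.stack([(u-K[0,2])/K[0,0]*d,(v-K[1,2])/K[1,1]*d,d],-1)
    W=(X-t)@R; W[d<=0]=np.nan; return W
def plane(u,v,z,K,R,t):
    r=R.T@np.array([(u-K[0,2])/K[0,0],(v-K[1,2])/K[1,1],1]); o=-R.T@t; return o+r*(z-o[2])/r[2]
def proj(P,K,R,t):
    P=np.atleast_2d(P); X=P@R.T+t; return np.stack([X[:,0]/X[:,2]*K[0,0]+K[0,2],X[:,1]/X[:,2]*K[1,1]+K[1,2]],-1)
def T():
    s=readout.state(); Rr,_=cv2.Rodrigues(np.array(s["tcp_rot"],float)); return s,np.array(s["tool_pos"]),Rr
def big(n,name,u0,u1,v0,v1,k=4):
    p=cam(n); cv2.imwrite(f"pics/{name}.png",cv2.resize(p[0][v0:v1,u0:u1,::-1],None,fx=k,fy=k,interpolation=cv2.INTER_CUBIC)); return p
E
python3 - <<'E'
from h import *
P={}
for n in("side","top"):
    px,d,K,R,t=cam(n); W=cloud(d,K,R,t); P[n]=W
    np.savez(n+"c.npz",px=px,d=d,K=K,R=R,t=t,W=W)
    print(n,(d>0).mean())
def show(n,name,u0,u1,v0,v1,k):
    c=np.load(n+"c.npz"); cv2.imwrite(f"pics/{name}.png",cv2.resize(c["px"][v0:v1,u0:u1,::-1],None,fx=k,fy=k,interpolation=cv2.INTER_CUBIC))
show("top","t_fork",290,400,150,250,7); show("side","s_fork",230,340,120,240,5); show("side","s_blue",180,270,200,300,6); show("top","t_blue",180,260,140,230,6)
# map table height check
for n in P:
    W=P[n]; m=(abs(W[...,0]-550)<300)&(abs(W[...,1])<250); print(n,np.nanpercentile(W[m][:,2],[5,25,50,75]))
E
```

```text
side 0.9957780612244898
top 0.9958886054421768
side [-3.74667662 -1.07251506  1.67874119 53.65040189]
top [ -3.98697878  -0.32837787   3.90597852 232.58432052]
```

View pics/t_fork.png

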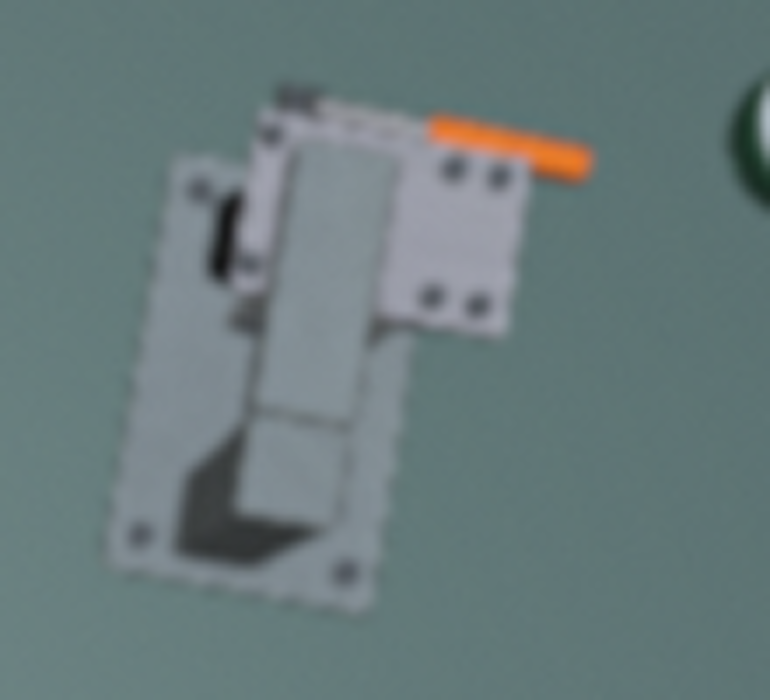

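View pics/s_fork.png

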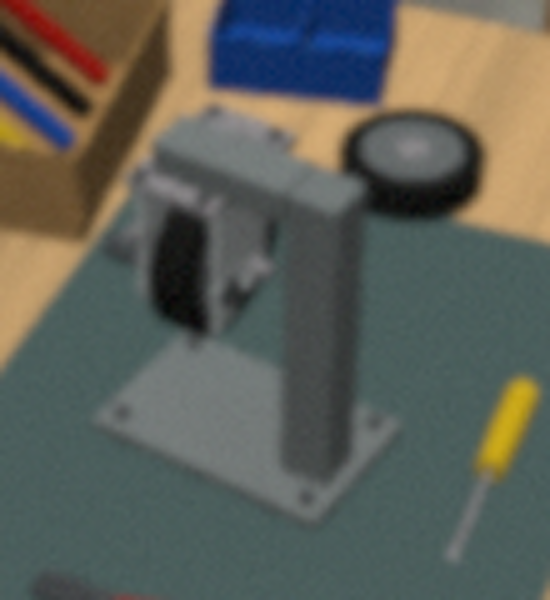

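View pics/s_blue.png

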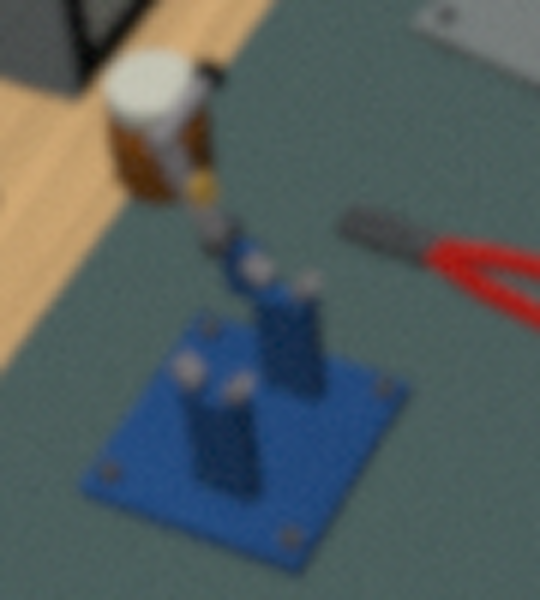

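View pics/t_blue.png

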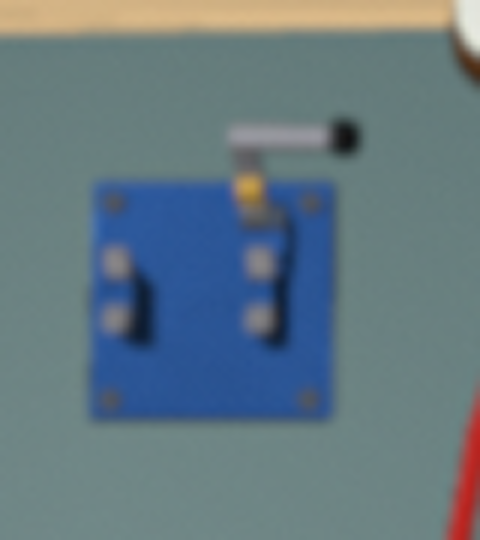

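```bash
cat > fit.py <<'E'
from h import *
from scipy.optimize import least_squares
c=np.load("topc.npz"); K,R,t=c["K"],c["R"],c["t"]; cs=np.load("sidec.npz"); 
def fit(obs,name):
    # obs: list of (cam,u,v,local xyz)
    def W(p,L): 
        a=p[2]; return np.array([p[0]+np.cos(a)*L[0]-np.sin(a)*L[1],p[1]+np.sin(a)*L[0]+np.cos(a)*L[1],L[2]])
    def f(p):
        r=[]
        for cc,u,v,L in obs: r+=list(proj(W(p,L),cc["K"],cc["R"],cc["t"])[0]-[u,v])
        return np.array(r)
    best=min((least_squares(f,[600,0,a]) for a in (0,.8,1.2)),key=lambda s:s.cost)
    print(name,best.x[:2].round(1),np.degrees(best.x[2]).round(2)); print(f(best.x).reshape(-1,2).round(2).tolist()); return best.x
def ct(x,y): return (c,290+x/7-.43,150+y/7-.43)
def ct6(x,y): return (c,180+x/6-.42,140+y/6-.42)
def cs5(x,y): return (cs,230+x/5-.4,120+y/5-.4)
def cs6(x,y): return (cs,180+x/6-.42,200+y/6-.42)
F=[ct(175,155)+((75,-62,12),),ct(110,565)+((75,135,12),),ct(372,605)+((-50,135,12),),ct(530,160)+((-50,-36,234),),ct(507,333)+((-50,36,234),)]
FS=[cs5(95,415)+((75,-62,12),),cs5(315,522)+((75,135,12),),cs5(400,422)+((-50,135,12),)]
B=[ct6(95,183)+((75,65,12),),ct6(333,182)+((75,-65,12),),ct6(330,418)+((-55,-65,12),),ct6(92,418)+((-55,65,12),)]
BS=[cs6(80,487)+((75,65,12),),cs6(203,315)+((75,-65,12),),cs6(410,385)+((-55,-65,12),),cs6(297,575)+((-55,65,12),)]
fit(F,"fork top");fit(FS,"fork side");fit(F+FS,"fork both");fit(B,"blue top");fit(BS,"blue side");fit(B+BS,"blue both")
E
python3 fit.py
```

```text
fork top [ 578.2 -201.2] 79.27
[[-0.22, -0.69], [-0.55, 0.32], [0.46, 1.1], [0.38, -0.8], [-0.11, 0.12]]
fork side [ 576.7 -203.5] 77.88
[[-0.53, 0.15], [-0.21, -0.2], [0.75, -0.02]]
fork both [ 578.  -201.5] 79.01
[[-0.01, -0.71], [-0.6, 0.25], [0.38, 1.2], [0.56, -0.64], [-0.05, 0.26], [-0.94, 0.73], [0.01, -0.21], [0.39, -0.28]]
blue top [587.9 183.9] -0.93
[[-0.27, -0.36], [0.26, -0.23], [0.48, 0.23], [-0.47, 0.34]]
blue side [586.1 185.9] -1.6
[[-0.47, 0.26], [-0.09, -0.28], [0.41, 0.35], [0.15, -0.37]]
blue both [587.2 184.7] -1.24
[[-0.37, -0.24], [0.16, 0.11], [0.16, 0.57], [-0.8, 0.47], [-0.53, 0.02], [-0.38, -0.56], [0.2, -0.14], [0.19, -0.83]]
```

```bash
cat >> h.py <<'E'
FO=np.array([578.,-201.5]); FA=np.radians(79.0)
BO=np.array([587.2,184.7]); BA=np.radians(-1.2)
def fk(x,y,z): return np.array([FO[0]+np.cos(FA)*x-np.sin(FA)*y,FO[1]+np.sin(FA)*x+np.cos(FA)*y,z])
def bk(x,y,z): return np.array([BO[0]+np.cos(BA)*x-np.sin(BA)*y,BO[1]+np.sin(BA)*x+np.cos(BA)*y,z])
def inv(p,O,A): d=np.array(p[:2])-O; return np.array([np.cos(A)*d[0]+np.sin(A)*d[1],-np.sin(A)*d[0]+np.cos(A)*d[1],p[2]])
def rep(goal=None,yaz=None):
    s,p,Rr=T(); print("t",round(s["time_s"],2),"tcp",p.round(1),"gap",round(s["finger_gap"]*91.2,1),"F",s["wrist_force"].round(1),"q",s["joint_pos"].round(3))
    print("fork",inv(p,FO,FA).round(1),"blue",inv(p,BO,BA).round(1)); print("z",Rr[:,2].round(3),"y",Rr[:,1].round(3))
    if goal is not None: print("shift m",(Rr.T@(np.array(goal)-p)/1000).round(4))
    if yaz is not None:
        cur=np.degrees(np.arctan2(Rr[1,1],Rr[0,1])); e=(cur-yaz+90)%180-90; print("turn",round(e,1))
E
python3 - <<'E'
from h import *
g=fk(-94,-60,260); print(g); rep(g,169)
E
```

```text
[ 618.96158544 -305.22149497  260.        ]
t 0.2 tcp [ 248.3 -654.2  213.6] gap 91.2 F [-0.6 -0.3  0.1] q [-1.241  0.379  1.735 -0.     1.028 -0.033]
fork [-507.3  237.2  213.6] blue [-321.2 -845.8  213.6]
z [-0.     0.001 -1.   ] y [ 0.355 -0.935 -0.001]
shift m [ 0.4704 -0.1948 -0.0463]
turn -58.2
```

Call:
drive_tool([
  [0.0, 0, -0.046, 0],
  [0.47, -0.195, -0.046, -58],
  [0.47, -0.195, -0.046, -58],
  [0.47, -0.195, -0.046, -58],
  [0.47, -0.195, -0.046, -58],
  [0.47, -0.195, -0.046, -58],
  [0.47, -0.195, -0.046, -58],
  [0.47, -0.195, -0.046, -58],
  [0.47, -0.195, -0.046, -58],
  [0.47, -0.195, -0.046, -58],
  [0.47, -0.195, -0.046, -58],
  [0.47, -0.195, -0.046, -58],
], fingers=0.06)

```text
time_s: 1.7
tool_pos: [617.7, -306.3, 259.8]
tcp_rot: [-2.429, -1.992, 0.0]
wrist_force: [0.3, 0.4, -0.2]
finger_gap: 0.662
```

```bash
python3 - <<'E'
from h import *
rep(fk(-94,-60,114),169)
c=big("side","s1",180,360,80,230,4); 
px,d,K,R,t=cam("top"); cv2.imwrite("pics/t1.png",cv2.resize(px[110:260,260:440,::-1],None,fx=4,fy=4))
# orange handle
hsv=cv2.cvtColor(px,cv2.COLOR_RGB2HSV); W=cloud(d,K,R,t)
m=(hsv[...,0]<18)&(hsv[...,1]>180)&(hsv[...,2]>150); m[:, :300]=0; m[:150]=0; m[200:]=0; m[:,400:]=0
ys,xs=np.nonzero(m); print(len(xs)); print([inv(plane(a,b,150,K,R,t),FO,FA).round(0).tolist() for a,b in [(xs.min(),ys[xs.argmin()]),(xs.max(),ys[xs.argmax()])]] if len(xs) else 0)
E
```

```text
t 1.7 tcp [ 617.7 -306.3  259.8] gap 60.4 F [ 0.3  0.4 -0.2] q [-0.494  0.316  1.73  -0.     1.096 -0.297]
fork [-95.3 -59.  259.8] blue [  40.8 -490.2  259.8]
z [-0.  0. -1.] y [ 0.981 -0.195 -0.   ]
shift m [0.0013 0.0011 0.1458]
turn -0.3
40
[[-26.0, -60.0, 150.0], [-83.0, -58.0, 150.0]]
```

View pics/s1.png

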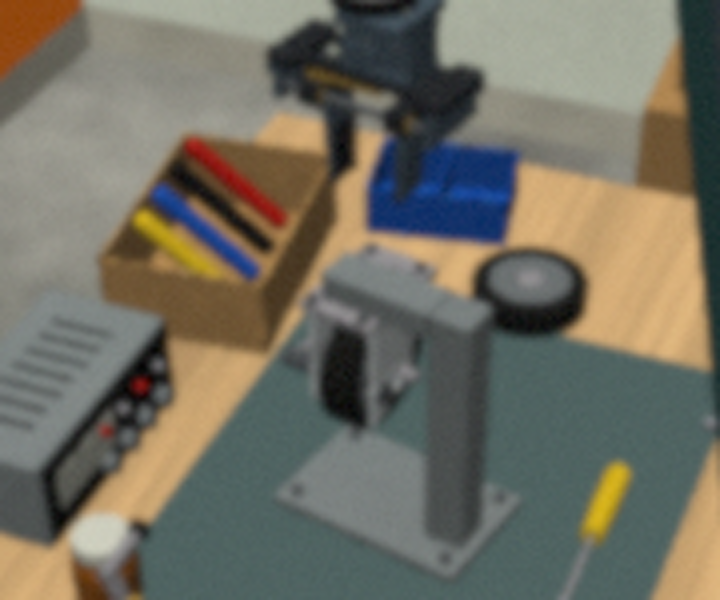

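View pics/t1.png

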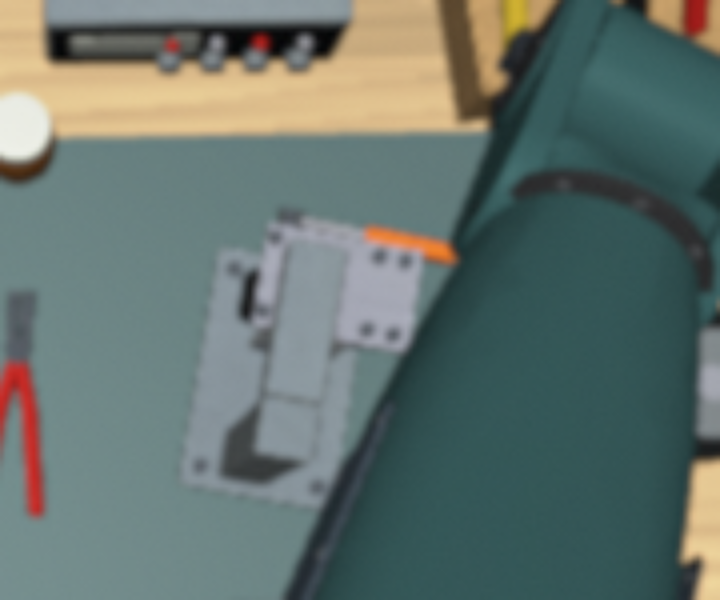

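Call:
drive_tool([
  [0.001, 0.001, 0.05, 0],
  [0.001, 0.001, 0.1, 0],
  [0.001, 0.001, 0.135, 0],
  [0.001, 0.001, 0.146, 0],
  [0.001, 0.001, 0.146, 0],
])

```text
time_s: 2.42
tool_pos: [619.7, -305.1, 114.3]
tcp_rot: [-2.428, -1.993, 0.0]
wrist_force: [0.1, 0.1, 0.4]
finger_gap: 0.655
```

Call:
drive_tool([
  [0, 0, 0, 0],
  [0, 0, 0, 0],
  [0, 0, 0, 0],
  [0, 0, 0, 0],
], fingers=0.0)

```text
time_s: 2.92
tool_pos: [619.9, -304.6, 114.2]
tcp_rot: [2.428, 1.994, 0.0]
wrist_force: [-0.1, -0.6, 0.4]
finger_gap: 0.25
```

```bash
python3 - <<'E'
from h import *
rep()
E
```

```text
t 2.92 tcp [ 619.9 -304.6  114.2] gap 22.8 F [-0.1 -0.6  0.4] q [-0.49   0.485  1.79  -0.     0.866 -0.295]
fork [-93.2 -60.8 114.2] blue [  42.9 -488.5  114.2]
z [ 0. -0. -1.] y [ 0.981 -0.194  0.   ]
```

Call:
drive_tool([
  [0, 0, 0, 0],
  [0, 0, 0, 0],
  [0.002, 0, -0.02, 0],
  [0.005, 0, -0.039, 0],
  [0.011, 0, -0.055, 0],
  [0.0184, 0, -0.0686, 0],
  [0.028, 0, -0.081, 0],
  [0.0386, 0, -0.093, 0],
], fingers=0.0)

```text
time_s: 3.92
tool_pos: [625.9, -267.8, 207.2]
tcp_rot: [-2.428, -1.993, 0.005]
wrist_force: [-9.5, -7.4, 1.5]
finger_gap: 0.149
```

```bash
python3 - <<'E'
from h import *
rep()
big("side","s2",180,360,80,230,4)
E
```

```text
t 3.92 tcp [ 625.9 -267.8  207.2] gap 13.6 F [-9.5 -7.4  1.5] q [-0.437  0.358  1.778 -0.003  1.008 -0.24 ]
fork [-56.  -59.7 207.2] blue [  48.2 -451.6  207.2]
z [-0.003 -0.002 -1.   ] y [ 0.981 -0.195 -0.002]
```

View pics/s2.png

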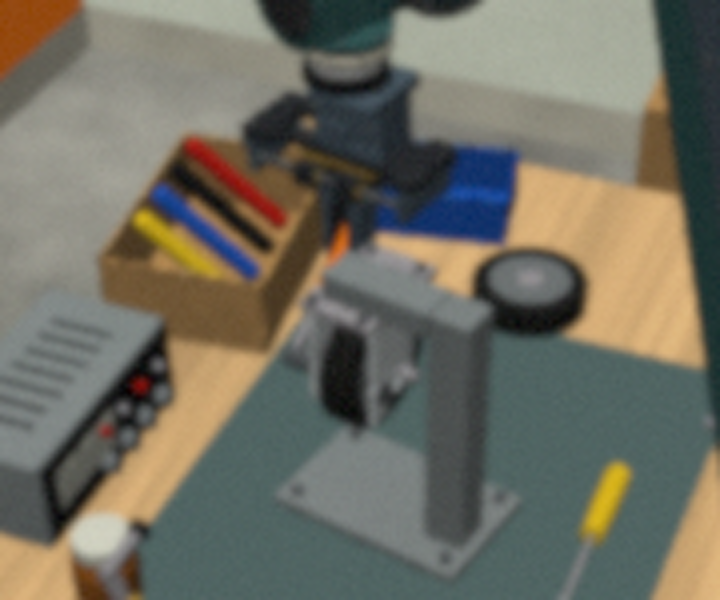

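Call:
drive_tool([
  [0.012, 0, -0.01, 0],
  [0.024, 0, -0.019, 0],
  [0.037, 0, -0.026, 0],
  [0.051, 0, -0.032, 0],
  [0.063, 0, -0.036, 0],
  [0.075, 0, -0.038, 0],
  [0.086, 0, -0.039, 0],
  [0.091, 0, -0.039, 0],
  [0.091, 0, -0.039, 0],
])

```text
time_s: 5.1
tool_pos: [643.6, -180.5, 245.7]
tcp_rot: [2.426, 1.993, -0.009]
wrist_force: [-10.5, -26.3, 0.6]
finger_gap: 0.152
```

```bash
python3 - <<'E'
from h import *
rep()
big("side","s3",180,360,80,230,4)
E
```

```text
t 5.1 tcp [ 643.6 -180.5  245.7] gap 13.9 F [-10.5 -26.3   0.6] q [-0.306  0.297  1.783 -0.007  1.063 -0.107]
fork [ 33.1 -60.3 245.7] blue [  64.  -363.9  245.7]
z [-0.003 -0.005 -1.   ] y [ 0.981 -0.194 -0.002]
```

View pics/s3.png

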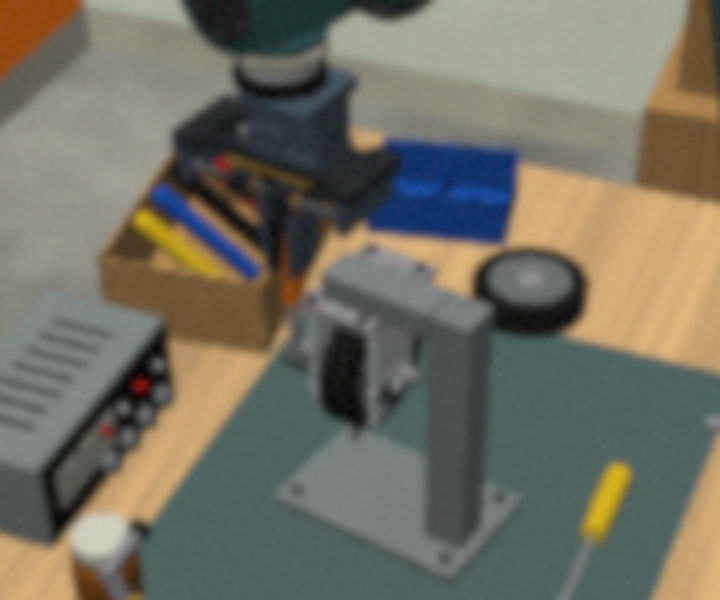

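```bash
cat > kin.py <<'E'
import numpy as np
D=[(.379442,1.734779,248.42,-654.45,213.93),(.316,1.73,617.7,-306.3,259.8),(.485,1.79,619.9,-304.6,114.2),(.297,1.783,643.6,-180.5,245.7),(.358,1.778,625.9,-267.8,207.2)]
A=[];b=[]
for j2,j3,x,y,z in D:
    s=j2+j3; A+=[[1,0,np.sin(j2),np.sin(s)],[0,1,np.cos(j2),np.cos(s)]]; b+=[np.hypot(x,y),z]
A=np.array(A);b=np.array(b)
x,res,rk,sv=np.linalg.lstsq(A,b,rcond=None); print(x,(A@x-b).round(1),sv)
for a0 in(0,50,100):
    y=np.linalg.lstsq(A[:,1:],b-a0*A[:,0],rcond=None)[0]; print(a0,y,(A[:,1:]@y+a0*A[:,0]-b).round(1))
E
python3 kin.py
```

```text
[  1.5018743   53.56546208 504.57929538 596.10432519] [-1.4  0.1 -1.1  0.6  0.4 -0.2  1.2 -0.2  0.9 -0.3] [3.30777383 3.00543338 0.1249143  0.10197488]
0 [ 53.329993   505.59212527 597.44237277] [-1.4  0.1 -1.1  0.7  0.3 -0.4  1.2 -0.2  0.9 -0.3]
50 [ 61.16916713 471.87326189 552.89644853] [-2.  -0.3 -1.2 -3.1  0.7  6.5  2.4 -2.8  1.5 -0.2]
100 [ 69.00834126 438.15439851 508.3505243 ] [-2.6 -0.8 -1.3 -6.9  1.  13.3  3.7 -5.5  2.  -0.1]
```

Call:
drive_tool([
  [-0.001, 0, 0, 0],
  [-0.002, 0, 0, 0],
  [-0.003, 0, 0, 0],
  [-0.003, 0, -0.01, 0],
  [-0.003, 0, -0.06, 0],
  [-0.003, 0, -0.11, 0],
  [-0.003, 0, -0.12, 0],
], fingers=0.045)

```text
time_s: 6.02
tool_pos: [645.7, -180.6, 370.7]
tcp_rot: [2.424, 1.991, 0.005]
wrist_force: [-0.2, 1.1, -0.9]
finger_gap: 0.495
```

```bash
python3 - <<'E'
from h import *
rep()
big("side","s4",180,360,80,230,4)
px,d,K,R,t=cam("top"); cv2.imwrite("pics/t4.png",cv2.resize(px[:,:,::-1],(800,600)))
E
```

```text
t 6.03 tcp [ 645.7 -180.6  370.7] gap 45.1 F [-0.2  1.1 -0.9] q [-0.308  0.191  1.683  0.     1.262 -0.112]
fork [ 33.4 -62.5 370.7] blue [  66.2 -364.   370.7]
z [ 0.006 -0.002 -1.   ] y [ 0.981 -0.194  0.006]
```

View pics/s4.png

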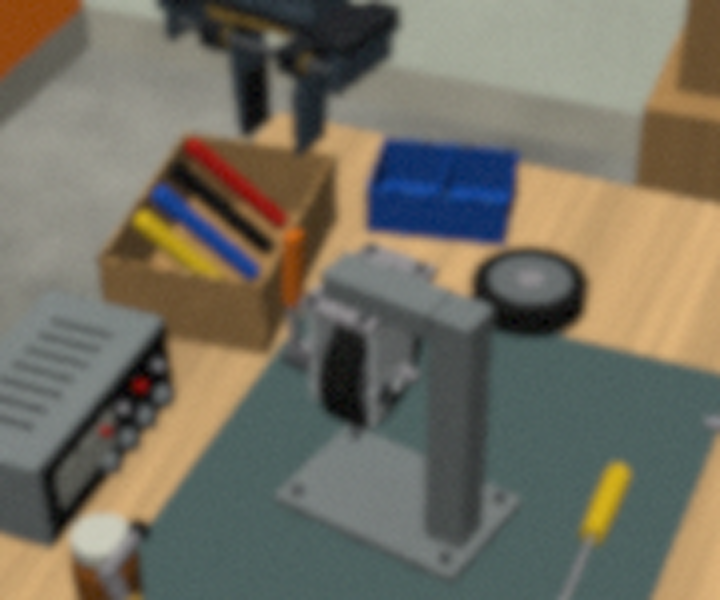

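View pics/t4.png

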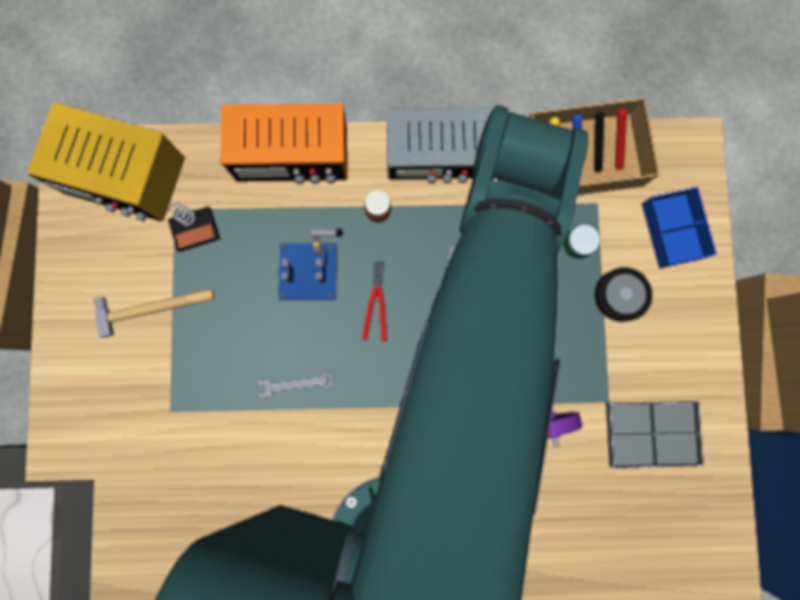

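```bash
python3 - <<'E'
from h import *
a=FA
rep(np.array([900*np.cos(a),900*np.sin(a),360]))
E
```

```text
t 6.12 tcp [ 644.8 -180.4  367.5] gap 45.2 F [-0.3  0.4 -1. ] q [-0.308  0.193  1.686  0.     1.261 -0.112]
fork [ 33.5 -61.6 367.5] blue [  65.3 -363.8  367.5]
z [ 0.002 -0.001 -1.   ] y [ 0.981 -0.194  0.002]
shift m [ 0.9517 -0.6708  0.0057]
```

Call:
drive_tool([
  [0.952, -0.67, 0, 0],
  [0.952, -0.67, 0, 0],
  [0.952, -0.67, 0, 0],
  [0.952, -0.67, 0, 0],
  [0.952, -0.67, 0, 0],
  [0.952, -0.67, 0, 0],
  [0.952, -0.67, 0, 0],
  [0.952, -0.67, 0, 0],
  [0.952, -0.67, 0, 0],
  [0.952, -0.67, 0, 0],
  [0.952, -0.67, 0, 0],
  [0.952, -0.67, 0, 0],
  [0.952, -0.67, 0, 0],
  [0.952, -0.67, 0, 0],
  [0.952, -0.67, 0, 0],
  [0.952, -0.67, 0, 0],
  [0.952, -0.67, 0, 0],
  [0.952, -0.67, 0, 0],
  [0.952, -0.67, 0, 0],
  [0.952, -0.67, 0, 0],
])

```text
time_s: 8.62
tool_pos: [170.3, 884.9, 361.9]
tcp_rot: [2.424, 1.995, -0.005]
wrist_force: [0.2, 0.1, 0.4]
finger_gap: 0.492
```

```bash
python3 - <<'E'
from h import *
a=FA
rep(np.array([900*np.cos(a),900*np.sin(a),360]))
E
```

```text
t 8.62 tcp [170.3 884.9 361.9] gap 44.9 F [0.2 0.1 0.4] q [1.355 0.605 1.132 0.    1.409 1.548]
fork [988.7 607.5 361.9] blue [-431.4  691.3  361.9]
z [-0.001 -0.004 -1.   ] y [ 0.981 -0.192 -0.   ]
shift m [-0.0012  0.0016  0.0019]
```

Now I test what "approached as far as the arm can" does: I push outward beyond reach and check whether the tool leans.

Call:
drive_tool([
  [0.06, 0, 0, 0],
  [0.12, 0, 0, 0],
  [0.18, 0, 0, 0],
  [0.24, 0, 0, 0],
  [0.3, 0, 0, 0],
  [0.3, 0, 0, 0],
  [0.3, 0, 0, 0],
])

```text
time_s: 9.5
tool_pos: [217.5, 1106.3, 338.2]
tcp_rot: [-2.412, -1.98, -0.038]
wrist_force: [0.1, 0.8, 0.0]
finger_gap: 0.492
```

```bash
python3 - <<'E'
from h import *
rep()
E
```

```text
t 9.5 tcp [ 217.5 1106.3  338.2] gap 44.9 F [0.1 0.8 0. ] q [1.356e+00 1.278e+00 7.000e-03 1.000e-03 1.824e+00 1.552e+00]
fork [1214.9  603.4  338.2] blue [-389.   913.6  338.2]
z [ 0.006  0.031 -0.999] y [ 0.981 -0.195 -0.   ]
```

Call:
drive_tool([
  [0.5, 0, 0, 0],
  [0.5, 0, 0, 0],
  [0.5, 0, 0, 0],
  [0.5, 0, 0, 0],
])

```text
time_s: 10.0
tool_pos: [221.3, 1127.3, 310.0]
tcp_rot: [-2.385, -1.959, -0.101]
wrist_force: [0.8, 0.5, 0.6]
finger_gap: 0.49
```

```bash
python3 - <<'E'
from h import *
rep()
E
```

```text
t 10.0 tcp [ 221.3 1127.3  310. ] gap 44.7 F [0.8 0.5 0.6] q [1.356 1.307 0.002 0.002 1.748 1.552]
fork [1236.3  603.7  310. ] blue [-385.6  934.7  310. ]
z [ 0.016  0.083 -0.996] y [ 0.981 -0.194 -0.   ]
```

Call:
drive_tool([
  [1.5, 0, -0.3, 0],
  [1.5, 0, -0.3, 0],
  [1.5, 0, -0.3, 0],
  [1.5, 0, -0.3, 0],
  [1.5, 0, -0.3, 0],
])

```text
time_s: 10.62
tool_pos: [223.3, 1135.3, 325.8]
tcp_rot: [-2.362, -1.94, -0.152]
wrist_force: [0.3, 0.1, 0.7]
finger_gap: 0.49
```

```bash
python3 - <<'E'
from h import *
rep()
E
```

```text
t 10.62 tcp [ 223.3 1135.3  325.8] gap 44.7 F [0.3 0.1 0.7] q [1.356 1.294 0.002 0.003 1.717 1.552]
fork [1244.6  603.3  325.8] blue [-383.8  942.8  325.8]
z [ 0.025  0.126 -0.992] y [ 0.981 -0.194 -0.   ]
```

Call:
drive_tool([
  [1.5, 0, -0.3, 0],
])

```text
time_s: 10.75
tool_pos: [225.0, 1143.9, 332.4]
tcp_rot: [-2.341, -1.923, -0.195]
wrist_force: [-0.6, 0.4, 0.3]
finger_gap: 0.488
```

Call:
drive_tool([
  [1.5, 0, -0.3, 0],
])

```text
time_s: 10.88
tool_pos: [226.7, 1151.8, 342.3]
tcp_rot: [-2.32, -1.905, -0.238]
wrist_force: [0.4, -0.7, -0.7]
finger_gap: 0.495
```

Call:
drive_tool([
  [1.5, 0, -0.3, 0],
])

```text
time_s: 11.0
tool_pos: [228.1, 1158.9, 353.8]
tcp_rot: [-2.299, -1.888, -0.278]
wrist_force: [-0.4, -0.4, -0.5]
finger_gap: 0.491
```

```bash
python3 - <<'E'
from h import *
rep()
E
```

```text
t 11.0 tcp [ 228.1 1158.9  353.8] gap 44.8 F [-0.4 -0.4 -0.5] q [1.356 1.274 0.002 0.005 1.624 1.552]
fork [1268.7  603.   353.8] blue [-379.4  966.5  353.8]
z [ 0.046  0.235 -0.971] y [ 0.981 -0.194 -0.   ]
```

Call:
drive_tool([
  [1.5, 0, 0.1, 0],
])

```text
time_s: 11.12
tool_pos: [230.4, 1169.7, 353.5]
tcp_rot: [-2.277, -1.87, -0.321]
wrist_force: [-0.8, 0.6, 0.2]
finger_gap: 0.492
```

Call:
drive_tool([
  [1.5, 0, 0.2, 0],
])

```text
time_s: 11.25
tool_pos: [232.6, 1180.6, 348.1]
tcp_rot: [-2.256, -1.853, -0.359]
wrist_force: [-0.5, -0.2, -0.7]
finger_gap: 0.492
```

Call:
drive_tool([
  [1.5, 0, 0.3, 0],
])

```text
time_s: 11.38
tool_pos: [234.8, 1191.8, 342.4]
tcp_rot: [-2.234, -1.835, -0.397]
wrist_force: [0.3, 0.4, -0.8]
finger_gap: 0.495
```

Call:
drive_tool([
  [1.5, 0, 0.3, 0],
])

```text
time_s: 11.5
tool_pos: [237.0, 1202.2, 339.0]
tcp_rot: [-2.213, -1.817, -0.434]
wrist_force: [-0.2, -0.5, 0.7]
finger_gap: 0.494
```

Call:
drive_tool([
  [1.5, 0, 0.3, 0],
])

```text
time_s: 11.62
tool_pos: [239.0, 1212.0, 338.6]
tcp_rot: [-2.19, -1.799, -0.471]
wrist_force: [-0.2, 0.6, -0.6]
finger_gap: 0.493
```

```bash
python3 - <<'E'
from h import *
rep()
c=np.load("topc.npz"); W=c["W"]
for v,u in [(330,550),(400,550),(350,545),(240,545),(300,520),(400,530)]: print(u,v,W[v,u].round(0))
c=np.load("sidec.npz"); W=c["W"]
for v,u in [(100,480),(100,540),(150,550)]: print("s",u,v,W[v,u].round(0))
E
```

```text
t 11.62 tcp [ 239.  1212.   338.6] gap 44.9 F [-0.2  0.6 -0.6] q [1.355 1.302 0.002 0.009 1.413 1.552]
fork [1322.8  602.4  338.6] blue [-369.6 1019.8  338.6]
z [ 0.079  0.404 -0.911] y [ 0.981 -0.194 -0.001]
550 330 [ 241. -469.  647.]
550 400 [ 154. -409.  729.]
545 350 [ 218. -431.  690.]
545 240 [  425. -1129.  -379.]
520 300 [ 223. -792.   -6.]
530 400 [ 164. -362.  757.]
s 480 100 [  -93. -1050.   127.]
s 540 100 [ -514. -1877.  -209.]
s 550 150 [ -531. -1311.  -206.]
```

Call:
drive_tool([
  [1.5, 0, 0.4, 0],
])

```text
time_s: 11.75
tool_pos: [241.0, 1222.0, 337.6]
tcp_rot: [-2.167, -1.78, -0.508]
wrist_force: [0.1, -0.4, 0.0]
finger_gap: 0.494
```

Call:
drive_tool([
  [1.5, 0, 0.4, 0],
])

```text
time_s: 11.88
tool_pos: [242.9, 1231.2, 337.8]
tcp_rot: [-2.145, -1.761, -0.543]
wrist_force: [0.2, 0.7, -0.9]
finger_gap: 0.495
```

Call:
drive_tool([
  [1.5, 0, 0.5, 0],
])

```text
time_s: 12.0
tool_pos: [244.8, 1240.6, 337.7]
tcp_rot: [-2.122, -1.742, -0.578]
wrist_force: [0.0, -0.5, 0.7]
finger_gap: 0.493
```

Call:
drive_tool([
  [1.5, 0, 0.5, 0],
])

```text
time_s: 12.12
tool_pos: [246.5, 1249.2, 338.8]
tcp_rot: [-2.099, -1.724, -0.611]
wrist_force: [-0.5, -0.6, 0.1]
finger_gap: 0.495
```

Call:
drive_tool([
  [1.5, 0, 0.5, 0],
])

```text
time_s: 12.25
tool_pos: [248.2, 1257.1, 342.6]
tcp_rot: [-2.076, -1.705, -0.644]
wrist_force: [-0.2, -0.0, 0.0]
finger_gap: 0.496
```

Call:
drive_tool([
  [1.5, 0, 0.6, 0],
])

```text
time_s: 12.38
tool_pos: [249.8, 1265.2, 345.6]
tcp_rot: [-2.053, -1.685, -0.676]
wrist_force: [-0.4, -0.1, 0.1]
finger_gap: 0.492
```

Call:
drive_tool([
  [1.5, 0, 0.6, 0],
])

```text
time_s: 12.5
tool_pos: [251.2, 1272.5, 349.3]
tcp_rot: [-2.03, -1.667, -0.706]
wrist_force: [-0.1, -0.1, -0.4]
finger_gap: 0.49
```

Call:
drive_tool([
  [1.5, 0, 0.6, 0],
])

```text
time_s: 12.62
tool_pos: [252.6, 1279.1, 355.8]
tcp_rot: [-2.007, -1.648, -0.736]
wrist_force: [0.4, 0.3, 0.1]
finger_gap: 0.49
```

```bash
python3 - <<'E'
from h import *
rep()
E
```

```text
t 12.62 tcp [ 252.6 1279.1  355.8] gap 44.7 F [0.4 0.3 0.1] q [1.355 1.322 0.002 0.015 1.114 1.549]
fork [1391.3  601.9  355.8] blue [-357.4 1087.2  355.8]
z [ 0.125  0.635 -0.762] y [ 0.981 -0.194 -0.001]
```

Call:
drive_tool([
  [1.5, 0, 0.6, 0],
])

```text
time_s: 12.75
tool_pos: [253.8, 1285.1, 364.6]
tcp_rot: [-1.985, -1.63, -0.766]
wrist_force: [0.5, -1.4, 0.2]
finger_gap: 0.493
```

Call:
drive_tool([
  [1.5, 0, 0.6, 0],
])

```text
time_s: 12.88
tool_pos: [255.0, 1290.3, 375.1]
tcp_rot: [-1.962, -1.611, -0.794]
wrist_force: [0.1, -0.2, 0.5]
finger_gap: 0.496
```

```bash
python3 - <<'E'
from h import *
s,p,Rr=T()
zz=Rr[:,2]; a=np.arctan2(np.hypot(zz[0],zz[1]),-zz[2]); print("tilt",np.degrees(a),"az",np.degrees(np.arctan2(zz[1],zz[0])))
# L3: wrist radius from kin
j=s["joint_pos"]; r=np.hypot(p[0],p[1]); wr=505.6*np.sin(j[1])+597.4*np.sin(j[1]+j[2]); print("L3~",(r-wr)/np.sin(a))
def goal(b,dx=0,dz=0,rad=53,back=0):
    g=fk(-rad*np.cos(b)+dx,0,150-rad*np.sin(b)+dz)
    return g+zz*(env.hold_point_z-back)
for bk_ in (0,70): 
    G=goal(np.radians(20),back=bk_); print(G, inv(G,FO,FA).round(1))
rep(goal(np.radians(20),back=70))
G=goal(np.radians(20),back=70); print("via", Rr.T@(G+[0,0,0]-p))
E
```

```text
tilt 44.09521267357618 az 78.84767661489515
L3~ 355.9016209558919
[ 571.02730513 -237.55367735  118.37106489] [-36.7  -0.  118.4]
[ 561.6059724  -285.34356033  168.64397583] [-8.540e+01  1.000e-01  1.686e+02]
t 12.88 tcp [ 255.  1290.3  375.1] gap 45.2 F [ 0.1 -0.2  0.5] q [1.355 1.316 0.002 0.017 1.054 1.548]
fork [1402.8  601.8  375.1] blue [-355.3 1098.4  375.1]
z [ 0.135  0.683 -0.718] y [ 0.981 -0.194 -0.001]
shift m [-1.2106  0.6071 -0.8862]
via [-1210.59032262   607.07080296  -886.21003991]
```

```bash
cat >> h.py <<'E'
def G0(b=42,rad=51,dx=0,dz=0,back=0):
    s,p,Rr=T(); zz=Rr[:,2]; b=np.radians(b)
    return fk(-rad*np.cos(b)+dx,0,150-rad*np.sin(b)+dz)+zz*(env.hold_point_z-back)
def sh(goal):
    s,p,Rr=T(); return (Rr.T@(np.array(goal)-p)/1000).round(4)
E
python3 - <<'E'
from h import *
A=fk(-150,0,430); print(sh(A), "len",np.linalg.norm(sh(A)),inv(G0(),FO,FA),inv(G0(back=120),FO,FA))
E
```

```text
[-1.0751  0.6072 -1.1188] len 1.6662068569058284 [-2.48183999e+01 -3.47791258e-02  1.02372472e+02] [-1.08320440e+02  1.87215294e-01  1.88554605e+02]
```

Call:
drive_tool([
  [-1.075, 0.607, -1.119, 0],
  [-1.075, 0.607, -1.119, 0],
  [-1.075, 0.607, -1.119, 0],
  [-1.075, 0.607, -1.119, 0],
  [-1.075, 0.607, -1.119, 0],
  [-1.075, 0.607, -1.119, 0],
  [-1.075, 0.607, -1.119, 0],
  [-1.075, 0.607, -1.119, 0],
  [-1.075, 0.607, -1.119, 0],
  [-1.075, 0.607, -1.119, 0],
  [-1.075, 0.607, -1.119, 0],
  [-1.075, 0.607, -1.119, 0],
])

```text
time_s: 14.38
tool_pos: [372.3, 664.1, 401.8]
tcp_rot: [-1.962, -1.612, -0.795]
wrist_force: [0.2, -0.6, -0.1]
finger_gap: 0.491
```

```bash
python3 - <<'E'
from h import *
A=fk(-150,0,430); rep(A)
E
```

```text
t 14.38 tcp [372.3 664.1 401.8] gap 44.8 F [ 0.2 -0.6 -0.1] q [0.921 0.082 1.887 0.628 0.545 0.678]
fork [810.5 367.1 401.8] blue [-224.9  474.8  401.8]
z [ 0.136  0.682 -0.718] y [ 0.981 -0.195  0.   ]
shift m [-0.6693  0.3707 -0.6875]
```

Call:
drive_tool([
  [-0.669, 0.371, -0.687, 0],
  [-0.669, 0.371, -0.687, 0],
  [-0.669, 0.371, -0.687, 0],
  [-0.669, 0.371, -0.687, 0],
  [-0.669, 0.371, -0.687, 0],
  [-0.669, 0.371, -0.687, 0],
  [-0.669, 0.371, -0.687, 0],
  [-0.669, 0.371, -0.687, 0],
  [-0.669, 0.371, -0.687, 0],
  [-0.669, 0.371, -0.687, 0],
  [-0.669, 0.371, -0.687, 0],
  [-0.669, 0.371, -0.687, 0],
  [-0.669, 0.371, -0.687, 0],
  [-0.669, 0.371, -0.687, 0],
  [-0.669, 0.371, -0.687, 0],
  [-0.669, 0.371, -0.687, 0],
  [-0.669, 0.371, -0.687, 0],
  [-0.669, 0.371, -0.687, 0],
])

```text
time_s: 16.62
tool_pos: [550.2, -348.1, 430.0]
tcp_rot: [-1.966, -1.612, -0.793]
wrist_force: [-0.8, 0.3, -1.3]
finger_gap: 0.496
```

```bash
python3 - <<'E'
from h import *
rep(G0(back=120))
E
```

```text
t 16.62 tcp [ 550.2 -348.1  430. ] gap 45.3 F [-0.8  0.3 -1.3] q [-0.834  0.32   1.549  0.603  1.754 -0.673]
fork [-149.3   -0.6  430. ] blue [ -25.9 -533.5  430. ]
z [ 0.136  0.68  -0.72 ] y [ 0.981 -0.196 -0.   ]
shift m [-0.1377 -0.0013  0.2023]
```

Call:
drive_tool([
  [-0.04, 0, 0.058, 0],
  [-0.08, 0, 0.117, 0],
  [-0.12, 0, 0.175, 0],
  [-0.138, -0.001, 0.202, 0],
  [-0.138, -0.001, 0.202, 0],
])

```text
time_s: 17.25
tool_pos: [555.3, -303.4, 186.5]
tcp_rot: [-1.96, -1.608, -0.789]
wrist_force: [-0.1, 0.2, 0.7]
finger_gap: 0.494
```

```bash
python3 - <<'E'
from h import *
rep(G0())
big("side","s5",180,360,80,230,4)
px,d,K,R,t=cam("top"); cv2.imwrite("pics/t5.png",cv2.resize(px[110:260,260:440,::-1],None,fx=4,fy=4))
E
```

```text
t 17.25 tcp [ 555.3 -303.4  186.5] gap 45.1 F [-0.1  0.2  0.7] q [-0.785  0.519  1.742  0.623  1.414 -0.861]
fork [-104.4    2.9  186.5] blue [ -21.7 -488.7  186.5]
z [ 0.131  0.684 -0.718] y [ 0.981 -0.193 -0.006]
shift m [-0.0015  0.0031  0.1158]
```

View pics/s5.png

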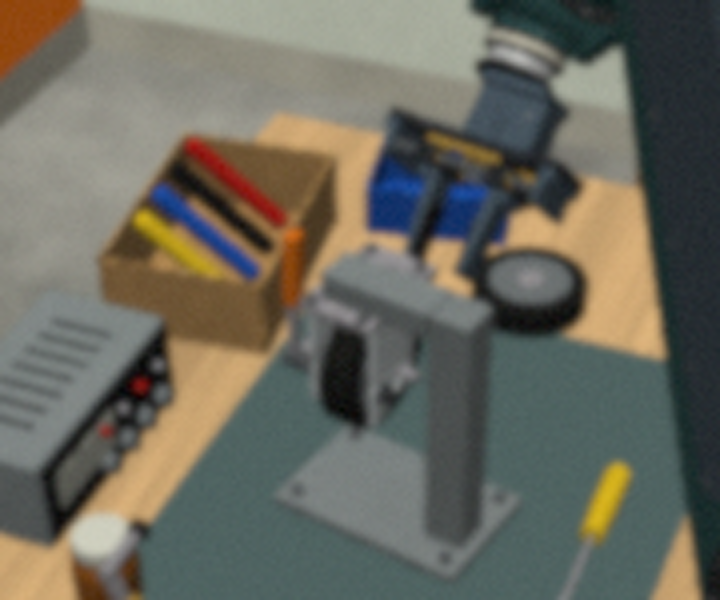

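View pics/t5.png

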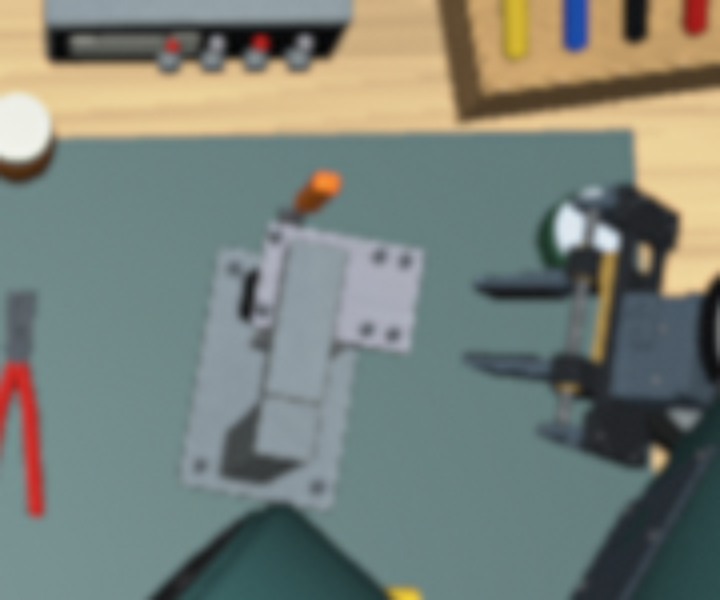

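Call:
drive_tool([
  [-0.001, 0.001, 0.04, 0],
  [-0.001, 0.001, 0.075, 0],
  [-0.001, 0.001, 0.075, 0],
  [-0.001, 0.001, 0.075, 0],
])

```text
time_s: 17.85
tool_pos: [568.7, -257.4, 137.0]
tcp_rot: [-1.965, -1.615, -0.794]
wrist_force: [0.5, -0.5, 0.2]
finger_gap: 0.495
```

```bash
python3 - <<'E'
from h import *
rep(G0())
big("side","s6",230,330,100,220,5)
px,d,K,R,t=cam("top"); cv2.imwrite("pics/t6.png",cv2.resize(px[130:260,290:400,::-1],None,fx=5,fy=5))
E
```

```text
t 17.85 tcp [ 568.7 -257.4  137. ] gap 45.1 F [ 0.5 -0.5  0.2] q [-0.725  0.556  1.797  0.67   1.306 -0.886]
fork [-56.6  -1.5 137. ] blue [  -9.2 -442.4  137. ]
z [ 0.137  0.679 -0.721] y [ 0.981 -0.194  0.003]
shift m [-0.0011 -0.0017  0.047 ]
```

View pics/t6.png

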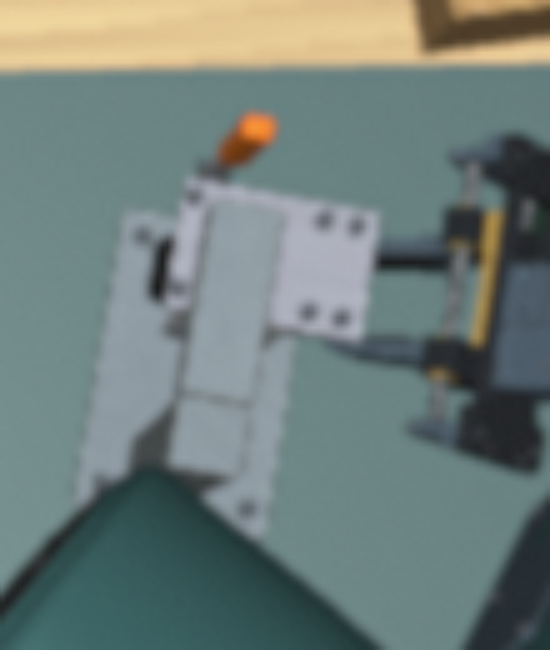

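Call:
drive_tool([
  [-0.001, -0.001, 0.02, 0],
  [-0.001, -0.001, 0.04, 0],
  [-0.001, -0.001, 0.047, 0],
  [-0.001, -0.001, 0.047, 0],
  [-0.001, -0.001, 0.047, 0],
])

```text
time_s: 18.58
tool_pos: [573.0, -224.5, 100.1]
tcp_rot: [-1.964, -1.613, -0.792]
wrist_force: [0.7, -0.1, -0.2]
finger_gap: 0.493
```

```bash
python3 - <<'E'
from h import *
rep(G0())
E
```

```text
t 18.57 tcp [ 573.  -224.5  100.1] gap 45.0 F [ 0.7 -0.1 -0.2] q [-0.684  0.592  1.831  0.706  1.238 -0.908]
fork [-23.6   0.5 100.1] blue [  -5.7 -409.4  100.1]
z [ 0.134  0.681 -0.72 ] y [ 0.981 -0.194 -0.   ]
shift m [ 0.0007  0.0006 -0.0025]
```

Close the fingers on the tyre.

Call:
drive_tool([
  [0, 0, 0, 0],
  [0, 0, 0, 0],
  [0, 0, 0, 0],
  [0, 0, 0, 0],
], fingers=0.0)

```text
time_s: 19.08
tool_pos: [572.9, -224.6, 100.1]
tcp_rot: [-1.964, -1.613, -0.792]
wrist_force: [-1.1, -3.5, 1.7]
finger_gap: 0.347
```

```bash
python3 - <<'E'
from h import *
rep(G0())
big("side","s7",230,330,100,220,5)
px,d,K,R,t=cam("top"); cv2.imwrite("pics/t7.png",cv2.resize(px[130:260,290:400,::-1],None,fx=5,fy=5))
E
```

```text
t 19.07 tcp [ 572.9 -224.6  100.1] gap 31.7 F [-1.1 -3.5  1.7] q [-0.684  0.591  1.832  0.706  1.237 -0.908]
fork [-23.6   0.6 100.1] blue [  -5.8 -409.5  100.1]
z [ 0.135  0.681 -0.72 ] y [ 0.981 -0.194 -0.   ]
shift m [ 0.0007  0.0007 -0.0025]
```

View pics/s7.png

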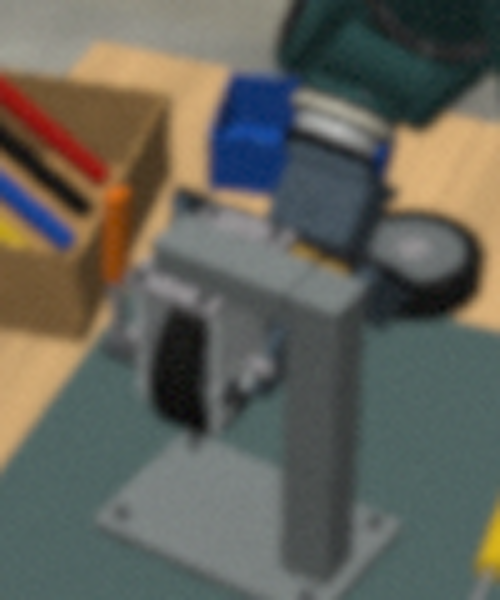

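Call:
drive_tool([
  [0.001, 0, -0.001, 0],
  [0.001, 0, -0.001, 0],
  [0.004, 0, 0.0015, 0],
  [0.0072, 0, 0.0044, 0],
  [0.0072, 0, 0.0044, 0],
])

```text
time_s: 19.8
tool_pos: [574.3, -215.7, 101.6]
tcp_rot: [-1.963, -1.612, -0.792]
wrist_force: [-0.5, -0.2, -3.3]
finger_gap: 0.352
```

```bash
python3 - <<'E'
from h import *
rep()
E
```

```text
t 19.8 tcp [ 574.3 -215.7  101.6] gap 32.1 F [-0.5 -0.2 -3.3] q [-0.672  0.585  1.84   0.712  1.232 -0.902]
fork [-14.6   0.9 101.6] blue [  -4.5 -400.6  101.6]
z [ 0.134  0.681 -0.72 ] y [ 0.981 -0.194 -0.001]
```

Call:
drive_tool([
  [0.003, 0, 0.0028, 0],
  [0.0054, 0, 0.0052, 0],
  [0.0054, 0, 0.0052, 0],
  [0.0054, 0, 0.0052, 0],
])

```text
time_s: 20.3
tool_pos: [575.8, -208.9, 101.7]
tcp_rot: [-1.963, -1.612, -0.792]
wrist_force: [0.5, 0.8, -3.0]
finger_gap: 0.349
```

```bash
python3 - <<'E'
from h import *
rep()
E
```

```text
t 20.3 tcp [ 575.8 -208.9  101.7] gap 31.9 F [ 0.5  0.8 -3. ] q [-0.663  0.581  1.846  0.719  1.225 -0.899]
fork [ -7.6   0.7 101.7] blue [  -3.1 -393.7  101.7]
z [ 0.134  0.681 -0.72 ] y [ 0.981 -0.194 -0.001]
```

Call:
drive_tool([
  [-0.0035, 0, 0.0036, 0],
  [-0.0069, 0, 0.0072, 0],
  [-0.0069, 0, 0.0072, 0],
])

```text
time_s: 20.68
tool_pos: [575.5, -208.7, 91.1]
tcp_rot: [-1.963, -1.611, -0.791]
wrist_force: [0.7, 0.3, -2.6]
finger_gap: 0.351
```

Call:
drive_tool([
  [-0.004, 0, 0.0042, 0],
  [-0.008, 0, 0.0083, 0],
  [-0.012, 0, 0.0124, 0],
  [-0.016, 0, 0.0166, 0],
  [-0.018, 0, 0.0187, 0],
  [-0.018, 0, 0.0187, 0],
])

```text
time_s: 21.42
tool_pos: [575.7, -208.7, 65.5]
tcp_rot: [-1.963, -1.612, -0.792]
wrist_force: [0.5, -0.6, -4.5]
finger_gap: 0.35
```

```bash
python3 - <<'E'
from h import *
rep()
big("side","s8",230,330,100,220,5)
E
```

```text
t 21.43 tcp [ 575.7 -208.7   65.5] gap 32.0 F [ 0.5 -0.6 -4.5] q [-0.663  0.638  1.842  0.732  1.187 -0.936]
fork [-7.5  0.9 65.5] blue [  -3.2 -393.6   65.5]
z [ 0.134  0.681 -0.72 ] y [ 0.981 -0.194 -0.001]
```

View pics/s8.png

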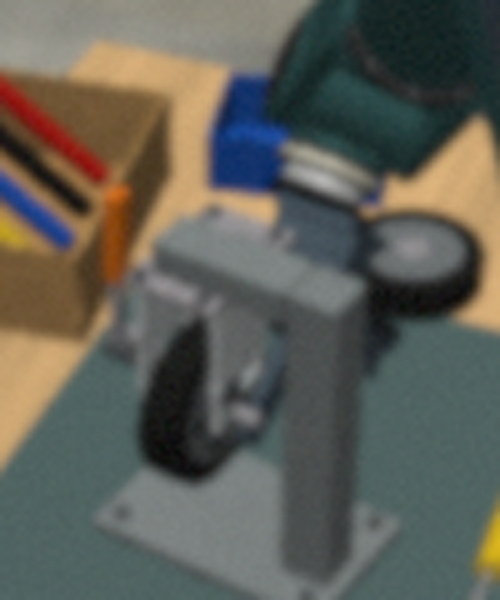

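```bash
cat >> h.py <<'E'
# wheel centre in the tool frame (from grasp, wheel seated)
def off():
    R0,_=cv2.Rodrigues(np.array([-1.964,-1.613,-.792])); return R0.T@(fk(0,0,150)-np.array([572.9,-224.6,100.1]))
def wc():
    s,p,Rr=T(); return p+Rr@off()
E
python3 - <<'E'
from h import *
print(off(),wc(),inv(wc(),FO,FA))
s,p,Rr=T()
for P in [fk(-140,0.9,65), fk(-140,.9,420), [600,250,420],[172,883,420]]: print(sh(P))
E
```

```text
[ 51.65391102   0.50433681 -19.52560166] [ 580.94023004 -185.72509822  115.66478981] [ 16.04609474   0.12378343 115.66478981]
[-0.0958  0.0003 -0.0914]
[ 0.1507  0.     -0.3469]
[ 0.5732 -0.0657  0.0608]
[ 0.9599 -0.6085  0.4346]
```

Call:
drive_tool([
  [-0.03, 0, -0.029, 0],
  [-0.06, 0, -0.058, 0],
  [-0.096, 0, -0.091, 0],
  [-0.07, 0, -0.118, 0],
  [-0.03, 0, -0.16, 0],
  [0.01, 0, -0.201, 0],
  [0.05, 0, -0.243, 0],
  [0.09, 0, -0.284, 0],
  [0.13, 0, -0.326, 0],
  [0.15, 0, -0.347, 0],
])

```text
time_s: 22.72
tool_pos: [550.4, -339.4, 423.5]
tcp_rot: [-1.965, -1.616, -0.793]
wrist_force: [0.4, -0.6, -4.4]
finger_gap: 0.346
```

```bash
python3 - <<'E'
from h import *
rep([600,250,420]); print(wc())
px,d,K,R,t=cam("side"); cv2.imwrite("pics/s9.png",cv2.resize(px[:,:,::-1],(800,600)))
E
```

```text
t 22.73 tcp [ 550.4 -339.4  423.5] gap 31.6 F [ 0.4 -0.6 -4.4] q [-0.825  0.314  1.569  0.605  1.737 -0.677]
fork [-140.7    0.8  423.5] blue [ -25.8 -524.8  423.5]
z [ 0.136  0.679 -0.721] y [ 0.981 -0.194  0.002]
shift m [ 0.4217 -0.0657  0.4096]
[ 555.35594142 -316.21324874  473.31975652]
```

View pics/s9.png

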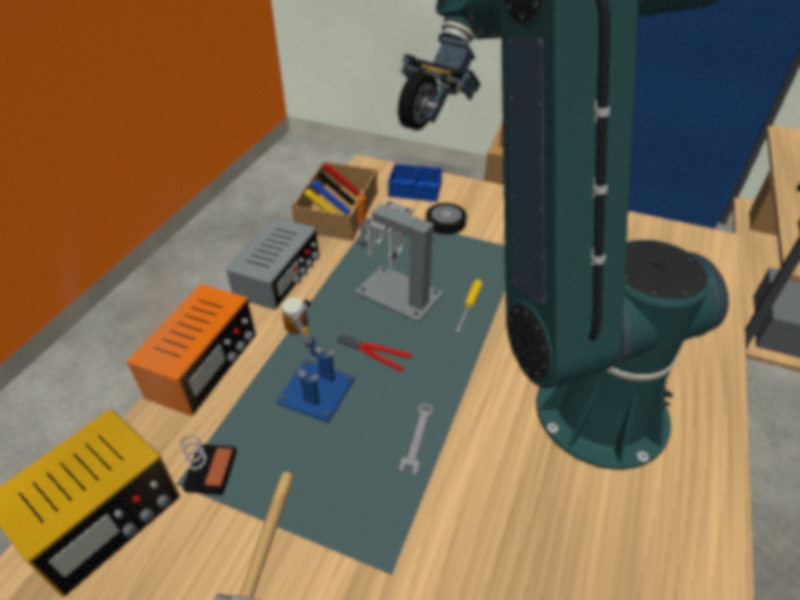

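Call:
drive_tool([
  [0.422, -0.066, 0.41, 0],
  [0.422, -0.066, 0.41, 0],
  [0.422, -0.066, 0.41, 0],
  [0.422, -0.066, 0.41, 0],
  [0.422, -0.066, 0.41, 0],
  [0.422, -0.066, 0.41, 0],
  [0.422, -0.066, 0.41, 0],
  [0.422, -0.066, 0.41, 0],
  [0.422, -0.066, 0.41, 0],
])

```text
time_s: 23.9
tool_pos: [596.6, 223.2, 416.7]
tcp_rot: [-1.964, -1.612, -0.79]
wrist_force: [0.3, -0.3, -4.2]
finger_gap: 0.348
```

```bash
python3 - <<'E'
from h import *
rep([172,883,400])
E
```

```text
t 23.9 tcp [596.6 223.2 416.7] gap 31.7 F [ 0.3 -0.3 -4.2] q [ 0.03   0.026  1.918  0.833  1.153 -0.111]
fork [420.4  62.8 416.7] blue [  8.6  38.7 416.7]
z [ 0.133  0.681 -0.72 ] y [ 0.981 -0.194 -0.002]
shift m [ 0.3945 -0.5445  0.4047]
```

Call:
drive_tool([
  [0.394, -0.544, 0.405, 0],
  [0.394, -0.544, 0.405, 0],
  [0.394, -0.544, 0.405, 0],
  [0.394, -0.544, 0.405, 0],
  [0.394, -0.544, 0.405, 0],
  [0.394, -0.544, 0.405, 0],
  [0.394, -0.544, 0.405, 0],
  [0.394, -0.544, 0.405, 0],
  [0.394, -0.544, 0.405, 0],
  [0.394, -0.544, 0.405, 0],
  [0.394, -0.544, 0.405, 0],
  [0.394, -0.544, 0.405, 0],
  [0.394, -0.544, 0.405, 0],
  [0.394, -0.544, 0.405, 0],
])

```text
time_s: 25.65
tool_pos: [171.1, 881.6, 397.3]
tcp_rot: [-1.964, -1.617, -0.787]
wrist_force: [0.3, -0.9, -4.0]
finger_gap: 0.355
```

```bash
python3 - <<'E'
from h import *
rep([700*.191,700*.982,350])
E
```

```text
t 25.65 tcp [171.1 881.6 397.3] gap 32.4 F [ 0.3 -0.9 -4. ] q [1.346 0.298 1.635 0.052 0.445 1.502]
fork [985.6 606.1 397.3] blue [-430.6  688.1  397.3]
z [ 0.132  0.679 -0.722] y [ 0.981 -0.192 -0.001]
shift m [-0.1756  0.0006 -0.1026]
```

Call:
drive_tool([
  [-0.8, 0, -0.4, 0],
])

```text
time_s: 25.78
tool_pos: [161.9, 823.3, 380.9]
tcp_rot: [-1.963, -1.613, -0.792]
wrist_force: [1.1, -1.6, -4.4]
finger_gap: 0.35
```

Call:
drive_tool([
  [-0.8, 0, -0.4, 0],
])

```text
time_s: 25.9
tool_pos: [150.0, 761.2, 360.5]
tcp_rot: [-1.966, -1.614, -0.79]
wrist_force: [0.5, 0.5, -3.5]
finger_gap: 0.349
```

Call:
drive_tool([
  [-0.8, 0, -0.4, 0],
])

```text
time_s: 26.02
tool_pos: [138.6, 702.1, 344.1]
tcp_rot: [-1.969, -1.616, -0.785]
wrist_force: [0.1, 0.7, -3.2]
finger_gap: 0.348
```

```bash
python3 - <<'E'
from h import *
rep()
E
```

```text
t 26.02 tcp [138.6 702.1 344.1] gap 31.7 F [ 0.1  0.7 -3.2] q [1.332 0.04  2.038 0.103 0.306 1.442]
fork [803.1 603.8 344.1] blue [-459.4  507.9  344.1]
z [ 0.133  0.676 -0.725] y [ 0.981 -0.194 -0.001]
```

Call:
drive_tool([
  [-0.8, 0, -0.4, 0],
])

```text
time_s: 26.15
tool_pos: [127.5, 642.3, 333.2]
tcp_rot: [-1.978, -1.625, -0.769]
wrist_force: [-0.2, -0.5, -3.3]
finger_gap: 0.348
```

Call:
drive_tool([
  [-0.8, 0, -0.4, 0],
])

```text
time_s: 26.28
tool_pos: [116.6, 583.0, 321.8]
tcp_rot: [-1.981, -1.629, -0.762]
wrist_force: [0.7, 0.1, -2.0]
finger_gap: 0.352
```

Call:
drive_tool([
  [-0.8, 0, -0.4, 0],
])

```text
time_s: 26.4
tool_pos: [105.2, 523.5, 306.7]
tcp_rot: [-1.982, -1.63, -0.759]
wrist_force: [-0.3, 0.1, -2.0]
finger_gap: 0.349
```

```bash
python3 - <<'E'
from h import *
rep()
E
```

```text
t 26.4 tcp [105.2 523.5 306.7] gap 31.9 F [-0.3  0.1 -2. ] q [ 1.301 -0.268  2.373  0.186  0.307  1.339]
fork [621.4 602.5 306.7] blue [-489.   328.6  306.7]
z [ 0.125  0.66  -0.741] y [ 0.982 -0.191 -0.005]
```

Call:
drive_tool([
  [-1.0, 0, 0.5, 0],
])

```text
time_s: 26.52
tool_pos: [106.0, 490.5, 275.1]
tcp_rot: [-1.992, -1.651, -0.713]
wrist_force: [0.1, 0.4, -4.6]
finger_gap: 0.349
```

Call:
drive_tool([
  [-1.0, 0, 0.5, 0],
])

```text
time_s: 26.65
tool_pos: [110.4, 456.9, 240.8]
tcp_rot: [-1.992, -1.666, -0.669]
wrist_force: [0.3, -0.6, -4.8]
finger_gap: 0.35
```

```bash
python3 - <<'E'
from h import *
rep(); print(wc())
E
```

```text
t 26.65 tcp [110.4 456.9 240.8] gap 31.9 F [ 0.3 -0.6 -4.8] q [ 1.192 -0.286  2.502  0.562  0.307  0.884]
fork [557.1 584.6 240.8] blue [-482.4  262.1  240.8]
z [ 0.075  0.624 -0.778] y [ 0.986 -0.164 -0.036]
[117.19773486 484.09867067 288.40324756]
```

```bash
python3 - <<'E'
from h import *
px,d,K,R,t=cam("side"); W=cloud(d,K,R,t)
hsv=cv2.cvtColor(px,cv2.COLOR_RGB2HSV)
m=(hsv[...,0]>100)&(hsv[...,0]<130)&(hsv[...,1]>150); m[200:]=0; m[:,:420]=0
for v in range(5,170,25): print([ (u,W[v,u].round(-1).tolist()) for u in range(430,556,30) if m[v,u]])
cv2.imwrite("pics/s10.png",cv2.resize(px[:,:,::-1],(800,600)))
px,d,K,R,t=cam("top"); W=cloud(d,K,R,t); cv2.imwrite("pics/t10.png",cv2.resize(px[:,:,::-1],(800,600)))
for v,u in [(300,540),(350,550),(380,555),(400,540),(410,480),(415,520),(320,555)]: print(u,v,px[v,u],W[v,u].round(0))
E
```

```text
[(460, [100.0, -1050.0, 510.0]), (490, [-0.0, -1050.0, 520.0])]
[(460, [80.0, -1050.0, 420.0]), (490, [-30.0, -1040.0, 430.0])]
[(460, [50.0, -1050.0, 310.0])]
[(430, [140.0, -1040.0, 180.0]), (460, [20.0, -1050.0, 200.0])]
[(430, [110.0, -1040.0, 60.0])]
[(430, [80.0, -1040.0, -70.0])]
[]
540 300 [140 114  78] [  177. -1108.  -415.]
550 350 [16 35 58] [    5. -1045.  -277.]
555 380 [17 34 57] [ -102. -1046.  -265.]
540 400 [15 33 58] [ -209. -1051.  -379.]
480 410 [181 153 112] [-108. -633.    4.]
520 415 [189 160 118] [-128. -758.    1.]
555 320 [17 35 58] [  122. -1047.  -235.]
```

View pics/t10.png

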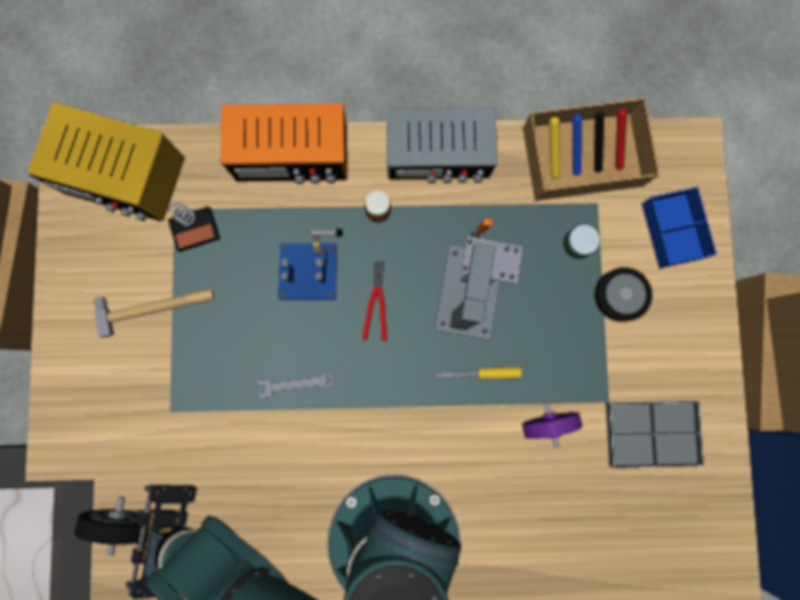

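View pics/s10.png

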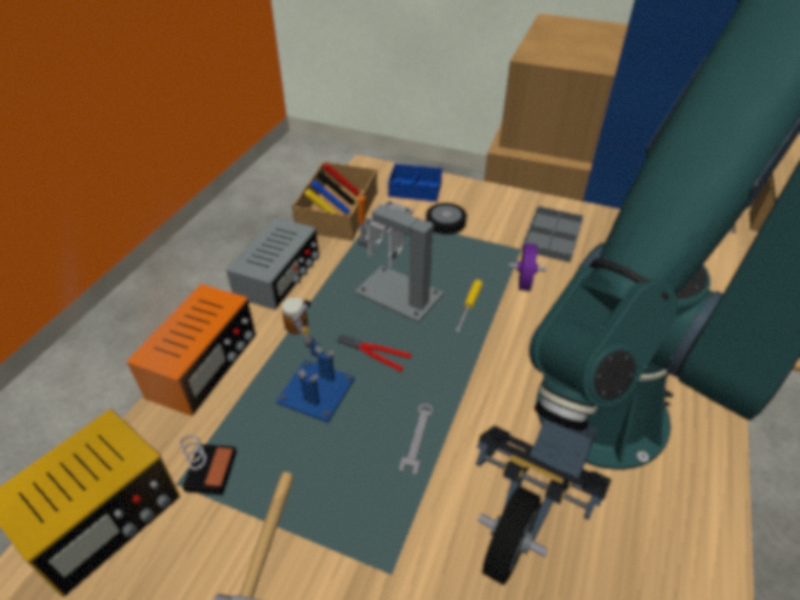

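```bash
cat > arm.py <<'E'
import numpy as np
from scipy.spatial.transform import Rotation as Ro
lo=np.array([-2.77,-.74,0,-1.06,.31,-3.08]);hi=np.array([2.77,2.19,2.66,4.2,2.87,3.08])
P0=[505.6,597.4,409.3,355.9]
def fk(q,P=P0,s=(1,1,1)):
    L1,L2,h,L3=P
    A=Ro.from_euler('z',q[0]); B=A*Ro.from_euler('y',q[1]); C=B*Ro.from_euler('y',q[2]); 
    W=C*Ro.from_euler('z',s[0]*q[3])*Ro.from_euler('y',q[4])*Ro.from_euler('z',s[1]*q[5])
    p=np.array([0,0,h])+B.apply([0,0,L1])+C.apply([0,0,L2])+W.apply([0,0,L3])
    return p,W
E
python3 - <<'E'
from arm import *
D=[([1.192,-.286,2.502,.562,.307,.884],[110.4,456.9,240.8],[-1.992,-1.666,-.669]),
([-.834,.32,1.549,.603,1.754,-.673],[550.2,-348.1,430],[-1.966,-1.612,-.793]),
([-1.2413,.3794,1.7348,0,1.0285,-.0333],[248.4,-654.4,213.9],[-3.089,-.5665,0]),
([.03,.026,1.918,.833,1.153,-.111],[596.6,223.2,416.7],[-1.964,-1.612,-.79])]
for q,p,r in D:
    for s in [(1,1),(-1,-1),(1,-1),(-1,1)]:
        pp,W=fk(q,s=s); E=(Ro.from_rotvec(r)*W.inv()); print(s,(pp-p).round(1),"rot off",(W.inv()*Ro.from_rotvec(r)).as_rotvec().round(3))
E
```

```text
(1, 1) [40.1 76.2 17.6] rot off [ 0.000e+00 -1.000e-03  1.572e+00]
(-1, -1) [146.6  33.8  17.6] rot off [ 0.264 -0.265 -1.844]
(1, -1) [40.1 76.2 17.6] rot off [-1.000e-03  1.000e-03 -2.944e+00]
(-1, 1) [146.6  33.8  17.6] rot off [0.044 0.438 2.623]
(1, 1) [-11.2  49.4  27.3] rot off [-0.    0.    1.57]
(-1, -1) [-305.2 -217.3   27.3] rot off [-0.837  0.837 -0.022]
(1, -1) [-11.2  49.4  27.3] rot off [-0.     0.     0.224]
(-1, 1) [-305.2 -217.3   27.3] rot off [-1.256  0.142  1.154]
(1, 1) [-22.5  -6.2   0.3] rot off [-0.     0.     1.571]
(-1, -1) [-22.5  -6.2   0.3] rot off [-0.     0.     1.504]
(1, -1) [-22.5  -6.2   0.3] rot off [-0.     0.     1.504]
(-1, 1) [-22.5  -6.2   0.3] rot off [-0.     0.     1.571]
(1, 1) [20.  36.1 23.8] rot off [-0.    0.    1.57]
(-1, -1) [  34.4 -445.1   23.8] rot off [-1.246  1.246  1.705]
(1, -1) [20.  36.1 23.8] rot off [-0.     0.     1.348]
(-1, 1) [  34.4 -445.1   23.8] rot off [-1.429  1.142  1.86 ]
```

```bash
cat >> arm.py <<'E'
DATA=[([1.192,-.286,2.502,.562,.307,.884],[110.4,456.9,240.8]),([-.834,.32,1.549,.603,1.754,-.673],[550.2,-348.1,430]),
([-1.2413,.3794,1.7348,0,1.0285,-.0333],[248.4,-654.4,213.9]),([.03,.026,1.918,.833,1.153,-.111],[596.6,223.2,416.7]),
([1.355,.605,1.132,0,1.409,1.548],[170.3,884.9,361.9]),([1.356,1.278,.007,.001,1.824,1.552],[217.5,1106.3,338.2]),
([1.355,1.322,.002,.015,1.114,1.549],[252.6,1279.1,355.8]),([1.355,1.316,.002,.017,1.054,1.548],[255,1290.3,375.1]),
([.921,.082,1.887,.628,.545,.678],[372.3,664.1,401.8]),([-.725,.556,1.797,.67,1.306,-.886],[568.7,-257.4,137]),
([-.684,.592,1.831,.706,1.238,-.908],[573,-224.5,100.1]),([-.663,.638,1.842,.732,1.187,-.936],[575.7,-208.7,65.5]),
([1.346,.298,1.635,.052,.445,1.502],[171.1,881.6,397.3]),([1.332,.04,2.038,.103,.306,1.442],[138.6,702.1,344.1]),
([1.301,-.268,2.373,.186,.307,1.339],[105.2,523.5,306.7]),([-.308,.191,1.683,0,1.262,-.112],[645.7,-180.6,370.7]),
([-.49,.485,1.79,0,.866,-.295],[619.9,-304.6,114.2]),([-.306,.297,1.783,-.007,1.063,-.107],[643.6,-180.5,245.7])]
def rots(q):
    A=Ro.from_euler('z',q[0]); B=A*Ro.from_euler('y',q[1]); C=B*Ro.from_euler('y',q[2]); D=C*Ro.from_euler('z',q[3]); E=D*Ro.from_euler('y',q[4]); return A,B,C,D,E
def basis(q):
    A,B,C,D,E=rots(q); a,b,c,d,e=[r.as_matrix() for r in (A,B,C,D,E)]
    return np.stack([a[:,0],a[:,1],[0,0,1],b[:,0],b[:,2],c[:,0],c[:,2],d[:,0],d[:,1],e[:,0],e[:,2]],1)
_A=np.vstack([basis(q) for q,p in DATA]);_b=np.hstack([p for q,p in DATA])
PAR=np.linalg.lstsq(np.vstack([_A,1e-2*np.eye(11)]),np.r_[_b,1e-2*np.array([0,0,409,0,505,0,597,0,0,0,356])],rcond=None)[0]
RES=_A@PAR-_b
def FK(q):
    W=rots(q)[4]*Ro.from_euler('z',q[5]+np.pi/2); return basis(q)@PAR,W
E
python3 -c "
from arm import *
print(PAR.round(1)); print(RES.reshape(-1,3).round(1))"
```

```text
[ 3.000e-01  2.360e+01  3.178e+02  0.000e+00  5.509e+02  4.120e+01
  6.037e+02  0.000e+00 -3.000e-01  2.000e-01  2.688e+02]
[[-0.2  0.3  0.5]
 [-0.2 -0.3  0.2]
 [-0.1  0.3 -0.5]
 [-0.3 -0.  -0.4]
 [-0.1  0.  -0.2]
 [-0.2  0.   0.6]
 [ 0.2 -0.1  0.1]
 [-0.   0.2 -0.5]
 [-0.1 -0.2 -0.3]
 [ 0.1 -0.1  0.2]
 [ 0.2 -0.  -0. ]
 [-0.   0.2 -0.1]
 [ 0.5  0.1  0.6]
 [-0.3 -0.2 -0. ]
 [-0.2  0.1  0.3]
 [-0.1 -0.3 -0.3]
 [ 0.3  0.2  0. ]
 [-0.1 -0.1 -0.1]]
```

```bash
cat > sim.py <<'E'
from arm import *
from scipy.optimize import least_squares
WR=.62
def row(q,sh,turn=0,wr=WR):
    p,W=FK(q); d=np.array(sh,float); n=np.linalg.norm(d)
    if n>62.5: d*=62.5/n
    pt=p+W.apply(d); Wt=W*Ro.from_euler('z',np.radians(np.clip(turn,-10.7,10.7)))
    def f(x):
        a,B=FK(x); return np.r_[(a-pt)/1000,wr*(Wt*B.inv()).as_rotvec()]
    qd=.7*np.array([1.89,1.89,2.39,3.14,3.14,3.14])/8
    l=np.maximum(lo,q-qd);h=np.minimum(hi,q+qd); x0=np.clip(q,l+1e-6,h-1e-6)
    return least_squares(f,x0,bounds=(l-1e-9,h+1e-9),xtol=1e-6,ftol=1e-8,max_nfev=25).x
def info(q):
    p,W=FK(q); m=W.as_matrix(); z=m[:,2]; return p,z,m[:,1]
if __name__=="__main__":
    # replay check
    q=np.array([1.355,1.322,.002,.015,1.114,1.549]); 
    for i in range(2): q=row(q,[1500,0,600]); print(info(q)[0].round(1),W if 0 else np.degrees(np.arccos(-info(q)[1][2])).round(2),q.round(3))
    q=np.array([1.301,-.268,2.373,.186,.307,1.339])
    for i in range(2): q=row(q,[-1000,0,500]); print(info(q)[0].round(1),info(q)[1].round(3),info(q)[2].round(3),q.round(3))
E
python3 sim.py
```

```text
[ 254.1 1285.   364.2] 42.21 [ 1.355  1.321 -0.     0.016  1.084  1.549]
[ 255.1 1290.4  374.3] 44.07 [ 1.355  1.317 -0.     0.017  1.055  1.548]
[107.2 490.8 276.2] [ 0.103  0.638 -0.763] [ 0.984 -0.18  -0.018] [ 1.255 -0.284  2.435  0.335  0.31   1.159]
[111.5 455.4 241.8] [ 0.077  0.624 -0.777] [ 0.986 -0.166 -0.035] [ 1.187 -0.291  2.504  0.56   0.31   0.884]
```

```bash
cat > beam.py <<'E'
from sim import *
import itertools,sys,pickle
from multiprocessing import Pool
OFF=np.array([51.65,.5,-19.5])
dirs=[np.array(d,float) for d in itertools.product([-1,0,1],repeat=3) if any(d)]
acts=[(62.5*d/np.linalg.norm(d)) for d in dirs]
def ok(q):
    p,W=FK(q); w=p+W.apply(OFF); 
    if w[2]<110 or p[2]<60: return False
    if np.hypot(*w[:2])<240 or np.hypot(*p[:2])<240: return False
    if min(w[1],p[1])<-800: return False
    if p[0]>380 and abs(p[1])<450 and min(w[2]-63,p[2])<300: return False
    return True
def cost(q):
    p,z,y=info(q); return abs(z[1])+max(0,-z[0]-.05)+max(0,-z[2]*-1+.72)*2
def expand(a):
    q,path=a; out=[]
    p,W=FK(q)
    for k,d in enumerate(acts):
        x=row(q,W.inv().apply(d))
        if ok(x): out.append((cost(x),x,path+[k]))
    return out
if __name__=="__main__":
    q0=np.array([1.192,-.286,2.502,.562,.31,.884]); beam=[(q0,[])]; print(cost(q0))
    with Pool() as pool:
        for it in range(22):
            c=[o for l in pool.map(expand,beam,chunksize=1) for o in l]; c.sort(key=lambda o:o[0])
            sel=[];seen=set()
            for o in c:
                key=tuple((o[1]/.08).round().astype(int))
                if key in seen: continue
                seen.add(key); sel.append(o)
                if len(sel)>=60: break
            beam=[(o[1],o[2]) for o in sel]; b=sel[0]
            p,z,y=info(b[1]); print(it,round(b[0],3),p.round(0),z.round(3),b[1].round(2),flush=True)
            pickle.dump((b[1],b[2]),open("best.pkl","wb"))
            if b[0]<.02: break
    print([dirs[k].astype(int).tolist() for k in b[2]])
E
nproc; time timeout 560 python3 beam.py
```

```text
4
0.622838816119732
0 0.597 [ 85. 482. 237.] [ 0.044  0.597 -0.801] [ 1.28 -0.23  2.46  0.45  0.31  1.06]
1 0.567 [ 56. 512. 232.] [ 0.024  0.567 -0.823] [ 1.37 -0.15  2.4   0.29  0.31  1.28]
2 0.536 [ 14. 507. 218.] [ 0.017  0.536 -0.844] [ 1.48 -0.13  2.4   0.1   0.31  1.55]
3 0.495 [ 18. 504. 192.] [ 0.005  0.495 -0.869] [ 1.46 -0.08  2.4   0.16  0.31  1.48]
4 0.455 [ 25. 502. 167.] [-0.013  0.455 -0.89 ] [ 1.44 -0.02  2.39  0.24  0.31  1.37]
5 0.415 [ 33. 503. 139.] [-0.035  0.415 -0.909] [1.4  0.05 2.38 0.35 0.31 1.24]
6 0.372 [-17. 556. 118.] [-0.001  0.372 -0.928] [1.56 0.19 2.26 0.02 0.31 1.69]
7 0.325 [-16. 564.  86.] [-0.003  0.325 -0.946] [1.55 0.27 2.23 0.03 0.31 1.69]
8 0.289 [-30. 474.  83.] [ 0.015  0.289 -0.957] [ 1.6   0.16  2.38 -0.07  0.31  1.82]
9 0.266 [-21. 416.  80.] [-0.004  0.266 -0.964] [1.56 0.09 2.47 0.02 0.31 1.69]
10 0.258 [-30. 350.  78.] [ 0.012  0.258 -0.966] [ 1.61 -0.02  2.59 -0.07  0.31  1.83]
11 0.245 [-33. 306.  80.] [ 0.014  0.245 -0.969] [ 1.63 -0.11  2.66 -0.08  0.34  1.86]
12 0.21 [-43. 294.  87.] [ 0.021  0.21  -0.977] [ 1.68 -0.14  2.66 -0.11  0.42  1.93]
13 0.177 [-56. 279.  96.] [ 0.03   0.177 -0.984] [ 1.74 -0.19  2.66 -0.13  0.5   2.01]
14 0.145 [-73. 262. 107.] [ 0.042  0.145 -0.989] [ 1.83 -0.24  2.66 -0.14  0.6   2.11]
15 0.112 [ 12. 265. 119.] [ 0.013  0.112 -0.994] [ 1.43 -0.3   2.66  0.    0.66  1.59]
16 0.078 [ 15. 249. 137.] [ 0.011  0.078 -0.997] [ 1.42 -0.38  2.66  0.    0.78  1.58]
17 0.046 [ 18. 250. 103.] [ 0.009  0.046 -0.999] [ 1.41 -0.23  2.66 -0.    0.67  1.57]
18 0.016 [ 16. 240. 114.] [ 0.035  0.016 -0.999] [ 1.45 -0.28  2.66 -0.05  0.74  1.65]
[[-1, 1, -1], [-1, 1, -1], [-1, 0, -1], [0, 0, -1], [-1, 0, -1], [0, 0, -1], [0, 0, -1], [0, -1, -1], [0, -1, -1], [1, -1, -1], [-1, -1, -1], [0, -1, 0], [0, -1, 0], [0, -1, 0], [1, -1, 0], [0, -1, 0], [1, -1, -1], [0, -1, 0], [0, -1, 0]]
real	4m20.043s
user	16m34.798s
sys	0m0.422s
```

```bash
python3 - <<'E'
from h import *
c=np.load("topc.npz"); W=c["W"]; px=c["px"]
for v,u in [(380,30),(350,30),(325,30),(330,60),(380,60),(400,61),(345,20),(200,10),(410,70),(300,40)]: print(u,v,px[v,u],W[v,u].round(0))
c=np.load("sidec.npz"); W=c["W"]
px,d,K,R,t=cam("side"); W=cloud(d,K,R,t)
for v,u in [(30,400),(60,400),(90,400),(115,370),(20,430)]: print("s",u,v,px[v,u],W[v,u].round(0))
E
```

```text
30 380 [207 203 202] [ 65. 654. 188.]
30 350 [212 208 208] [143. 658. 187.]
30 325 [210 178 132] [182. 765.  -5.]
60 330 [199 170 125] [166. 668.   2.]
60 380 [67 68 66] [ 22. 651.  27.]
61 400 [66 66 65] [-40. 653.  12.]
20 345 [210 206 205] [157. 683. 190.]
10 200 [64 50 33] [ 644. 1115. -454.]
70 410 [182 154 114] [-73. 628.   3.]
40 300 [203 172 128] [259. 735.  -2.]
s 400 30 [160 123  75] [  357. -1434.   247.]
s 400 60 [96 72 43] [  304. -1192.   192.]
s 400 90 [99 75 46] [  272. -1179.    44.]
s 370 115 [102  77  47] [  394. -1132.  -103.]
s 430 20 [155 119  72] [  229. -1654.   244.]
```

```bash
cat > b2.py <<'E'
from sim import *
from scipy.optimize import least_squares
q=np.array([1.192,-.286,2.502,.562,.31,.884])
p0,W0=FK(q)
def go(q,pt):
    for i in range(60):
        p,W=FK(q); d=np.array(pt)-p
        if np.linalg.norm(d)<1: break
        # keep call orientation
        n=np.linalg.norm(d); st=p+d*min(1,62.5/n)
        def f(x):
            a,B=FK(x); return np.r_[(a-st)/1000,WR*(W0*B.inv()).as_rotvec()]
        qd=.7*np.array([1.89,1.89,2.39,3.14,3.14,3.14])/8
        l=np.maximum(lo,q-qd)-1e-9;h=np.minimum(hi,q+qd)+1e-9
        q=least_squares(f,np.clip(q,l+1e-7,h-1e-7),bounds=(l,h)).x
    return q,i
for pt in ([200,520,430],[560,200,450],[690,-450,450]):
    q,i=go(q,pt); p,z,y=info(q); print(i,p.round(0),z.round(3),q.round(2))
qs=q
for az in (-40,-55,-65):
  for el in (-5,10,25):
    q=qs.copy(); d=np.array([np.cos(np.radians(az))*np.cos(np.radians(el)),np.sin(np.radians(az))*np.cos(np.radians(el)),np.sin(np.radians(el))])*62.5
    n=0
    while n<60:
        p,W=FK(q); q=row(q,W.inv().apply(d)); n+=1
        if info(q)[1][1]<0.01: break
    p,z,y=info(q); print(az,el,n,p.round(0),z.round(3),y.round(3),q.round(2))
E
python3 b2.py
```

```text
4 [200. 520. 430.] [ 0.073  0.623 -0.779] [ 1.04 -0.32  2.16  0.4   0.71  0.99]
8 [560. 200. 450.] [ 0.073  0.623 -0.779] [ 0.02 -0.05  1.9   0.71  1.27 -0.02]
11 [ 690. -450.  450.] [ 0.073  0.623 -0.779] [-0.77  0.61  1.07  0.55  1.86 -0.54]
-40 -5 32 [1092. -742.  118.] [ 0.76 -0.01 -0.65] [ 0.566 -0.479  0.671] [-0.71  1.56 -0.    0.64  0.96 -0.41]
-40 10 33 [1090. -730.  394.] [ 0.828 -0.002 -0.561] [ 0.48  -0.514  0.71 ] [-0.72  1.34 -0.    0.67  1.07 -0.28]
-40 25 36 [1048. -681.  676.] [ 0.904  0.001 -0.428] [ 0.355 -0.56   0.748] [-0.72  1.11 -0.    0.72  1.14 -0.12]
-55 -5 29 [ 882. -915.  127.] [ 0.659  0.002 -0.752] [ 0.677 -0.437  0.592] [-0.94  1.53 -0.    0.61  1.21 -0.58]
-55 10 30 [ 874. -899.  388.] [ 0.729  0.005 -0.685] [ 0.607 -0.468  0.642] [-0.95  1.31 -0.    0.66  1.33 -0.45]
-55 25 33 [ 839. -844.  654.] [ 0.818 -0.004 -0.576] [ 0.494 -0.509  0.705] [-0.96  1.1  -0.    0.74  1.41 -0.29]
-65 -5 28 [  729. -1002.   130.] [ 0.591  0.008 -0.806] [ 0.737 -0.411  0.536] [-1.07  1.51 -0.    0.57  1.34 -0.7 ]
-65 10 29 [ 719. -983.  386.] [ 0.66   0.007 -0.751] [ 0.676 -0.439  0.591] [-1.09  1.3  -0.    0.63  1.48 -0.58]
-65 25 32 [ 688. -922.  645.] [ 0.754 -0.007 -0.656] [ 0.574 -0.477  0.665] [-1.11  1.08 -0.    0.74  1.57 -0.41]
```

```bash
cat > b3.py <<'E'
from sim import *
from station import readout
import sys,ast
q=np.clip(np.array(readout.state()["joint_pos"]),lo,hi)
for d in ast.literal_eval(sys.argv[1]):
    d=np.array(d,float); d*=62.5/np.linalg.norm(d); p,W=FK(q); s=W.inv().apply(d); s/=1000; s=s.round(3)
    q=row(q,s*1000); p,z,y=info(q); w=p+FK(q)[1].apply([51.65,.5,-19.5]); print(s.tolist(),p.round(0),"z",z.round(3),"y",y.round(3),"w",w.round(0),q.round(2))
E
python3 b3.py "[[-1,1,-1],[-1,1,-1],[-1,0,-1],[0,0,-1],[-1,0,-1],[0,0,-1],[0,0,-1]]"
```

```text
[-0.0, -0.04, 0.048] [ 85. 481. 235.] z [ 0.045  0.594 -0.803] y [ 0.987 -0.151 -0.056] w [ 93. 510. 282.] [ 1.28 -0.22  2.46  0.44  0.31  1.07]
[0.002, -0.039, 0.049] [ 56. 512. 230.] z [ 0.027  0.564 -0.825] y [ 0.987 -0.144 -0.067] w [ 64. 543. 275.] [ 1.37 -0.15  2.4   0.28  0.31  1.29]
[-0.032, -0.041, 0.035] [ 14. 507. 216.] z [ 0.019  0.532 -0.846] y [ 0.987 -0.143 -0.068] w [ 22. 540. 260.] [ 1.48 -0.13  2.4   0.09  0.31  1.57]
[-0.033, 0.004, 0.053] [ 18. 504. 191.] z [ 0.008  0.492 -0.871] y [ 0.987 -0.141 -0.071] w [ 26. 539. 233.] [ 1.47 -0.08  2.4   0.14  0.31  1.5 ]
[-0.028, -0.041, 0.038] [-26. 504. 175.] z [ 0.007  0.46  -0.888] y [ 0.988 -0.143 -0.067] w [-18. 540. 216.] [ 1.58 -0.03  2.39 -0.04  0.31  1.78]
[-0.028, 0.004, 0.055] [-28. 505. 150.] z [ 0.01   0.416 -0.909] y [ 0.987 -0.148 -0.057] w [-19. 543. 189.] [ 1.59  0.03  2.37 -0.06  0.31  1.8 ]
[-0.026, 0.004, 0.057] [-29. 508. 124.] z [ 0.015  0.37  -0.929] y [ 0.987 -0.153 -0.045] w [-21. 548. 161.] [ 1.6   0.11  2.35 -0.08  0.31  1.83]
```

Call:
drive_tool([
  [0.0, -0.04, 0.048, 0],
])

```text
time_s: 26.92
tool_pos: [86.1, 483.9, 237.6]
tcp_rot: [-2.005, -1.685, -0.613]
wrist_force: [0.3, 1.1, -2.8]
finger_gap: 0.353
```

Call:
drive_tool([
  [0.002, -0.039, 0.049, 0],
])

```text
time_s: 27.05
tool_pos: [55.1, 515.9, 231.7]
tcp_rot: [-2.02, -1.709, -0.564]
wrist_force: [0.6, 0.1, -3.8]
finger_gap: 0.349
```

Call:
drive_tool([
  [-0.032, -0.041, 0.035, 0],
])

```text
time_s: 27.18
tool_pos: [14.1, 513.3, 217.8]
tcp_rot: [-2.042, -1.731, -0.53]
wrist_force: [-0.8, -1.5, -4.3]
finger_gap: 0.347
```

Call:
drive_tool([
  [-0.033, 0.004, 0.053, 0],
])

```text
time_s: 27.3
tool_pos: [15.3, 508.0, 191.1]
tcp_rot: [-2.069, -1.762, -0.477]
wrist_force: [-0.3, 0.7, -4.2]
finger_gap: 0.348
```

Call:
drive_tool([
  [-0.028, -0.041, 0.038, 0],
])

```text
time_s: 27.42
tool_pos: [-21.8, 506.9, 174.6]
tcp_rot: [-2.096, -1.782, -0.456]
wrist_force: [-0.1, 0.5, -3.5]
finger_gap: 0.353
```

Call:
drive_tool([
  [-0.028, 0.004, 0.055, 0],
])

```text
time_s: 27.55
tool_pos: [-25.9, 508.2, 149.2]
tcp_rot: [-2.132, -1.81, -0.421]
wrist_force: [1.3, 0.2, -3.5]
finger_gap: 0.351
```

```bash
python3 -c "
from h import *
rep();print(wc())"; python3 b3.py "[[0,0,-1],[0,0,-1],[0,0,-1],[0,-1,-1],[0,-1,-1],[0,-1,-1],[0,-1,0],[0,-1,0]]"
```

```text
t 27.55 tcp [-25.9 508.2 149.2] gap 32.0 F [ 1.3  0.2 -3.5] q [ 1.592  0.039  2.366 -0.099  0.306  1.843]
fork [581.5 728.3 149.2] blue [-619.8  310.6  149.2]
z [ 0.021  0.419 -0.908] y [ 0.987 -0.152 -0.047]
[-17.69552407 546.22961532 188.4398373 ]
[-0.026, 0.003, 0.057] [-29. 511. 122.] z [ 0.029  0.37  -0.929] y [ 0.987 -0.158 -0.032] w [-21. 551. 159.] [ 1.6   0.11  2.34 -0.14  0.31  1.89]
[-0.023, 0.002, 0.058] [-33. 518.  93.] z [ 0.04   0.324 -0.945] y [ 0.986 -0.165 -0.015] w [-25. 560. 128.] [ 1.62  0.2   2.31 -0.18  0.31  1.95]
[-0.02, 0.001, 0.059] [-38. 527.  61.] z [ 0.052  0.279 -0.959] y [ 0.985 -0.171  0.004] w [-30. 570.  94.] [ 1.63  0.29  2.27 -0.23  0.31  2.02]
[-0.054, 0.007, 0.03] [-44. 491.  45.] z [ 0.067  0.24  -0.969] y [ 0.984 -0.176  0.024] w [-36. 535.  76.] [ 1.66  0.29  2.32 -0.29  0.31  2.1 ]
[-0.053, 0.007, 0.032] [-50. 455.  29.] z [ 0.084  0.202 -0.976] y [ 0.982 -0.181  0.047] w [-43. 500.  59.] [ 1.69  0.3   2.36 -0.36  0.31  2.21]
[-0.052, 0.006, 0.034] [-58. 418.  13.] z [ 0.106  0.167 -0.98 ] y [ 0.98  -0.186  0.074] w [-51. 465.  42.] [ 1.74  0.31  2.4  -0.45  0.31  2.34]
[-0.061, 0.012, -0.01] [-60. 357.  21.] z [ 0.112  0.158 -0.981] y [ 0.979 -0.188  0.081] w [-53. 404.  49.] [ 1.78  0.23  2.51 -0.48  0.31  2.41]
[-0.061, 0.012, -0.01] [-61. 295.  26.] z [ 0.115  0.154 -0.981] y [ 0.978 -0.188  0.085] w [-54. 342.  54.] [ 1.83  0.14  2.61 -0.52  0.31  2.5 ]
```

```bash
python3 b3.py "[[0,0,-1],[0,-.5,-1],[0,-1,-1],[0,-1,-1],[0,-1,-1]]"
```

```text
[-0.026, 0.003, 0.057] [-29. 511. 122.] z [ 0.029  0.37  -0.929] y [ 0.987 -0.158 -0.032] w [-21. 551. 159.] [ 1.6   0.11  2.34 -0.14  0.31  1.89]
[-0.046, 0.006, 0.042] [-33. 488. 100.] z [ 0.039  0.327 -0.944] y [ 0.986 -0.164 -0.016] w [-25. 530. 135.] [ 1.62  0.14  2.37 -0.19  0.31  1.96]
[-0.056, 0.008, 0.027] [-38. 447.  85.] z [ 0.05   0.293 -0.955] y [ 0.986 -0.17  -0.   ] w [-30. 490. 119.] [ 1.65  0.12  2.43 -0.24  0.31  2.03]
[-0.055, 0.008, 0.029] [-43. 405.  72.] z [ 0.063  0.261 -0.963] y [ 0.984 -0.175  0.017] w [-35. 449. 104.] [ 1.68  0.1   2.48 -0.3   0.31  2.13]
[-0.054, 0.007, 0.031] [-50. 363.  59.] z [ 0.08   0.232 -0.969] y [ 0.983 -0.18   0.038] w [-42. 408.  90.] [ 1.73  0.09  2.54 -0.39  0.31  2.26]
```

Call:
drive_tool([
  [-0.026, 0.003, 0.057, 0],
])

```text
time_s: 27.68
tool_pos: [-27.9, 511.3, 121.1]
tcp_rot: [-2.172, -1.839, -0.387]
wrist_force: [0.3, 0.9, -3.7]
finger_gap: 0.352
```

Call:
drive_tool([
  [-0.046, 0.006, 0.042, 0],
])

```text
time_s: 27.8
tool_pos: [-31.6, 488.6, 97.9]
tcp_rot: [-2.21, -1.865, -0.359]
wrist_force: [0.3, -0.2, -3.9]
finger_gap: 0.353
```

Call:
drive_tool([
  [-0.056, 0.008, 0.027, 0],
])

```text
time_s: 27.92
tool_pos: [-35.7, 445.7, 82.8]
tcp_rot: [-2.242, -1.886, -0.338]
wrist_force: [1.0, -0.0, -3.6]
finger_gap: 0.347
```

Call:
drive_tool([
  [-0.055, 0.008, 0.029, 0],
])

```text
time_s: 28.05
tool_pos: [-40.3, 402.1, 69.2]
tcp_rot: [-2.273, -1.906, -0.324]
wrist_force: [-0.2, -0.5, -4.6]
finger_gap: 0.35
```

```bash
python3 -c "
from h import *
rep();print(wc())"; cat > b4.py <<'E'
from sim import *
from station import readout
from scipy.optimize import least_squares
def go(q,pts,v=True):
    for pt in pts:
        W0=FK(q)[1]
        for i in range(60):
            p,W=FK(q); d=np.array(pt)-p; n=np.linalg.norm(d)
            if n<1: break
            st=p+d*min(1,62.5/n)
            def f(x):
                a,B=FK(x); return np.r_[(a-st)/1000,WR*(W0*B.inv()).as_rotvec()]
            qd=.7*np.array([1.89,1.89,2.39,3.14,3.14,3.14])/8
            l=np.maximum(lo,q-qd)-1e-9;h=np.minimum(hi,q+qd)+1e-9
            q=least_squares(f,np.clip(q,l+1e-7,h-1e-7),bounds=(l,h)).x
        p,z,y=info(q)
        if v: print(i,p.round(0),z.round(3),q.round(2))
    return q
if __name__=="__main__":
    q=np.clip(np.array(readout.state()["joint_pos"]),lo,hi)
    qs=go(q,([150,450,380],[560,200,420],[690,-450,420]))
    for az in (-40,-55,-65,-75):
      for el in (0,10):
        q=qs.copy(); d=np.array([np.cos(np.radians(az))*np.cos(np.radians(el)),np.sin(np.radians(az))*np.cos(np.radians(el)),np.sin(np.radians(el))])*62.5
        n=0
        while n<60:
            p,W=FK(q); q=row(q,W.inv().apply(d)); n+=1
            if info(q)[1][1]<0.01: break
        p,z,y=info(q); print(az,el,n,p.round(0),z.round(3),y.round(3),q.round(2))
E
python3 b4.py
```

```text
t 28.05 tcp [-40.3 402.1  69.2] gap 31.9 F [-0.2 -0.5 -4.6] q [ 1.673  0.107  2.489 -0.303  0.306  2.126]
fork [474.5 722.1  69.2] blue [-631.9  204.2   69.2]
z [ 0.064  0.257 -0.964] y [ 0.984 -0.176  0.018]
[-32.48510293 446.05386281 101.66975938]
6 [150. 450. 380.] [ 0.066  0.254 -0.965] [ 1.18 -0.31  2.15  0.04  1.03  1.34]
8 [560. 200. 420.] [ 0.066  0.254 -0.965] [ 0.2  -0.03  1.85  0.26  1.21  0.29]
11 [ 690. -450.  420.] [ 0.066  0.254 -0.965] [-0.68  0.48  1.23  0.24  1.54 -0.53]
-40 0 16 [ 989. -717.  274.] [ 0.399  0.004 -0.917] [ 0.893 -0.228  0.388] [-0.7   1.36 -0.    0.27  1.47 -0.46]
-40 10 16 [ 971. -701.  394.] [ 0.413  0.003 -0.911] [ 0.887 -0.23   0.401] [-0.71  1.25 -0.    0.27  1.56 -0.43]
-55 0 15 [ 854. -839.  285.] [ 0.339  0.002 -0.941] [ 0.918 -0.22   0.33 ] [-0.85  1.34 -0.    0.26  1.57 -0.6 ]
-55 10 15 [ 837. -820.  401.] [ 0.352  0.    -0.936] [ 0.913 -0.222  0.343] [-0.86  1.24 -0.    0.27  1.66 -0.58]
-65 0 15 [ 757. -912.  290.] [ 0.308 -0.004 -0.951] [ 0.929 -0.216  0.302] [-0.95  1.34 -0.    0.25  1.61 -0.7 ]
-65 10 15 [ 742. -890.  405.] [ 0.321 -0.007 -0.947] [ 0.924 -0.217  0.315] [-0.96  1.23 -0.    0.26  1.7  -0.67]
-75 0 15 [ 655. -971.  296.] [ 0.273 -0.002 -0.962] [ 0.94  -0.211  0.267] [-1.05  1.33 -0.    0.24  1.67 -0.8 ]
-75 10 15 [ 642. -946.  413.] [ 0.286 -0.006 -0.958] [ 0.936 -0.213  0.281] [-1.05  1.23 -0.    0.25  1.76 -0.77]
```

```bash
python3 -c "
from h import *
for P in ([150,450,380],[560,200,420],[690,-450,420]): print(sh(P))"
```

```text
[ 0.1592  0.1845 -0.2752]
[ 1.000e-04  6.329e-01 -3.518e-01]
[-0.596   0.8754 -0.5108]
```

Call:
drive_tool([
  [0.159, 0.185, -0.275, 0],
  [0.159, 0.185, -0.275, 0],
  [0.159, 0.185, -0.275, 0],
  [0.159, 0.185, -0.275, 0],
  [0.159, 0.185, -0.275, 0],
  [0.159, 0.185, -0.275, 0],
  [0.0, 0.633, -0.352, 0],
  [0.0, 0.633, -0.352, 0],
  [0.0, 0.633, -0.352, 0],
  [0.0, 0.633, -0.352, 0],
  [0.0, 0.633, -0.352, 0],
  [0.0, 0.633, -0.352, 0],
  [0.0, 0.633, -0.352, 0],
  [0.0, 0.633, -0.352, 0],
])

```text
time_s: 29.8
tool_pos: [563.2, 198.8, 420.6]
tcp_rot: [-2.276, -1.906, -0.323]
wrist_force: [-0.6, 0.5, -3.9]
finger_gap: 0.349
```

```bash
python3 -c "
from h import *
rep([690,-450,420])"
```

```text
t 29.8 tcp [563.2 198.8 420.6] gap 31.9 F [-0.6  0.5 -3.9] q [ 0.193 -0.027  1.846  0.256  1.216  0.293]
fork [390.1  90.9 420.6] blue [-24.3  13.6 420.6]
z [ 0.065  0.255 -0.965] y [ 0.984 -0.178  0.02 ]
shift m [-0.5955  0.2404 -0.1566]
```

```bash
python3 -c "
from h import *
print(sh([700,-450,420]),sh([785,-670,400]))"
```

```text
[-0.5938  0.2503 -0.156 ] [-0.794   0.3727 -0.1872]
```

Call:
drive_tool([
  [-0.794, 0.373, -0.187, 0],
  [-0.794, 0.373, -0.187, 0],
  [-0.794, 0.373, -0.187, 0],
  [-0.794, 0.373, -0.187, 0],
  [-0.794, 0.373, -0.187, 0],
  [-0.794, 0.373, -0.187, 0],
  [-0.794, 0.373, -0.187, 0],
  [-0.794, 0.373, -0.187, 0],
  [-0.794, 0.373, -0.187, 0],
  [-0.794, 0.373, -0.187, 0],
  [-0.794, 0.373, -0.187, 0],
  [-0.794, 0.373, -0.187, 0],
  [-0.794, 0.373, -0.187, 0],
  [-0.794, 0.373, -0.187, 0],
  [-0.794, 0.373, -0.187, 0],
])

```text
time_s: 31.68
tool_pos: [785.3, -670.2, 395.4]
tcp_rot: [-2.276, -1.903, -0.319]
wrist_force: [-0.2, 0.1, -4.0]
finger_gap: 0.35
```

```bash
python3 -c "
from h import *
rep()"; python3 b3.py "[[.56,-.81,.17]]*15"
```

```text
t 31.68 tcp [ 785.3 -670.2  395.4] gap 32.0 F [-0.2  0.1 -4. ] q [-0.787  0.993  0.449  0.234  1.833 -0.564]
fork [-420.5 -292.9  395.4] blue [ 216.  -850.6  395.4]
z [ 0.062  0.255 -0.965] y [ 0.984 -0.179  0.016]Traceback (most recent call last):
  File "b3.py", line 5, in <module>
    for d in ast.literal_eval(sys.argv[1]):
             ~~~~~~~~~~~~~~~~^^^^^^^^^^^^^
    return _convert(node_or_string)
    return _convert_signed_num(node)
    return _convert_num(node)
    _raise_malformed_node(node)
    ~~~~~~~~~~~~~~~~~~~~~^^^^^^
    raise ValueError(msg + f': {node!r}')
ValueError: malformed node or string on line 1: <ast.BinOp object at 0x7f5501518c50>
```

```bash
sed -i 's/ast.literal_eval(sys.argv\[1\])/eval(sys.argv[1])/' b3.py; python3 b3.py "[[.4,-.9,.15]]*15"
```

```text
[-0.047, 0.035, -0.022] [ 791. -707.  396.] z [ 0.076  0.244 -0.967] y [ 0.983 -0.183  0.031] w [ 799. -663.  428.] [-0.81  1.11  0.24  0.24  1.91 -0.56]
[-0.047, 0.035, -0.021] [ 790. -737.  394.] z [ 0.096  0.227 -0.969] y [ 0.981 -0.188  0.053] w [ 797. -692.  426.] [-0.83  1.22  0.03  0.25  1.98 -0.56]
[-0.047, 0.036, -0.02] [ 783. -758.  390.] z [ 0.12   0.205 -0.971] y [ 0.978 -0.194  0.079] w [ 790. -712.  420.] [-0.85  1.24 -0.    0.25  1.96 -0.57]
[-0.048, 0.036, -0.018] [ 776. -778.  385.] z [ 0.144  0.182 -0.973] y [ 0.974 -0.2    0.107] w [ 782. -732.  415.] [-0.86  1.25 -0.    0.25  1.93 -0.59]
[-0.048, 0.037, -0.016] [ 769. -798.  381.] z [ 0.168  0.158 -0.973] y [ 0.97  -0.205  0.134] w [ 776. -751.  409.] [-0.88  1.25 -0.    0.25  1.9  -0.61]
[-0.048, 0.037, -0.014] [ 763. -817.  376.] z [ 0.191  0.133 -0.972] y [ 0.965 -0.209  0.161] w [ 769. -769.  404.] [-0.9   1.25 -0.    0.25  1.86 -0.62]
[-0.049, 0.038, -0.012] [ 758. -835.  372.] z [ 0.214  0.108 -0.971] y [ 0.959 -0.212  0.188] w [ 763. -787.  398.] [-0.91  1.26 -0.    0.25  1.83 -0.64]
[-0.049, 0.038, -0.01] 
[... 504 characters left out ...]
3] y [ 0.93  -0.218  0.296] w [ 744. -854.  378.] [-0.96  1.28 -0.    0.25  1.68 -0.69]
[-0.049, 0.038, -0.001] [ 735. -920.  353.] z [ 0.323 -0.029 -0.946] y [ 0.922 -0.218  0.322] w [ 740. -869.  373.] [-0.97  1.28 -0.    0.25  1.64 -0.7 ]
[-0.049, 0.038, 0.001] [ 732. -935.  349.] z [ 0.343 -0.057 -0.938] y [ 0.912 -0.216  0.347] w [ 737. -884.  369.] [-0.98  1.29 -0.    0.26  1.6  -0.71]
[-0.049, 0.038, 0.003] [ 729. -951.  346.] z [ 0.362 -0.086 -0.928] y [ 0.903 -0.215  0.372] w [ 734. -899.  364.] [-0.99  1.29 -0.    0.26  1.57 -0.72]
[-0.049, 0.038, 0.005] [ 726. -965.  344.] z [ 0.381 -0.115 -0.918] y [ 0.893 -0.212  0.397] w [ 731. -913.  361.] [-1.    1.3  -0.    0.26  1.53 -0.73]
```

Call:
drive_tool([
  [-0.047, 0.035, -0.022, 0],
])

```text
time_s: 31.8
tool_pos: [797.2, -694.2, 401.1]
tcp_rot: [-2.28, -1.905, -0.323]
wrist_force: [1.1, -0.4, -3.0]
finger_gap: 0.35
```

Call:
drive_tool([
  [-0.047, 0.035, -0.021, 0],
])

```text
time_s: 31.92
tool_pos: [798.9, -719.7, 400.2]
tcp_rot: [-2.298, -1.918, -0.332]
wrist_force: [1.0, -0.2, -3.6]
finger_gap: 0.351
```

Call:
drive_tool([
  [-0.047, 0.036, -0.02, 0],
])

```text
time_s: 32.05
tool_pos: [792.0, -742.2, 390.1]
tcp_rot: [-2.322, -1.931, -0.342]
wrist_force: [0.7, -1.2, 1.0]
finger_gap: 0.351
```

Call:
drive_tool([
  [-0.048, 0.036, -0.018, 0],
])

```text
time_s: 32.17
tool_pos: [784.1, -763.7, 385.3]
tcp_rot: [-2.351, -1.948, -0.354]
wrist_force: [-0.3, -0.4, -3.2]
finger_gap: 0.346
```

Call:
drive_tool([
  [-0.048, 0.037, -0.016, 0],
])

```text
time_s: 32.3
tool_pos: [777.6, -783.9, 383.9]
tcp_rot: [-2.382, -1.968, -0.364]
wrist_force: [-0.2, -0.5, -2.5]
finger_gap: 0.35
```

Call:
drive_tool([
  [-0.048, 0.037, -0.014, 0],
])

```text
time_s: 32.42
tool_pos: [771.8, -803.2, 378.9]
tcp_rot: [2.406, 1.98, 0.372]
wrist_force: [-0.3, 0.0, -5.0]
finger_gap: 0.346
```

Call:
drive_tool([
  [-0.049, 0.038, -0.012, 0],
])

```text
time_s: 32.55
tool_pos: [766.6, -822.0, 372.3]
tcp_rot: [2.384, 1.954, 0.372]
wrist_force: [-0.4, -0.5, -4.1]
finger_gap: 0.35
```

Call:
drive_tool([
  [-0.049, 0.038, -0.01, 0],
])

```text
time_s: 32.67
tool_pos: [761.6, -840.3, 365.9]
tcp_rot: [2.362, 1.928, 0.371]
wrist_force: [0.3, -0.4, -3.3]
finger_gap: 0.348
```

Call:
drive_tool([
  [-0.049, 0.038, -0.008, 0],
])

```text
time_s: 32.8
tool_pos: [756.9, -858.2, 360.4]
tcp_rot: [2.339, 1.901, 0.37]
wrist_force: [0.8, 0.9, -3.7]
finger_gap: 0.348
```

Call:
drive_tool([
  [0, 0, 0, 0],
])

```text
time_s: 32.92
tool_pos: [756.0, -858.4, 359.5]
tcp_rot: [2.342, 1.901, 0.369]
wrist_force: [-0.4, -1.3, -3.5]
finger_gap: 0.349
```

```bash
python3 -c "
from h import *
rep()"; python3 b3.py "[[.4,-.9,.15]]*4"
```

```text
t 32.92 tcp [ 756.  -858.4  359.5] gap 31.8 F [-0.4 -1.3 -3.5] q [-0.927  1.27   0.002  0.252  1.767 -0.657]
fork [-610.9 -300.   359.5] blue [  190.6 -1039.3   359.5]
z [ 0.251  0.073 -0.965] y [ 0.949 -0.214  0.23 ]
[-0.049, 0.038, -0.007] [ 751. -876.  356.] z [ 0.273  0.046 -0.961] y [ 0.942 -0.216  0.257] w [ 756. -826.  380.] [-0.94  1.28 -0.    0.25  1.73 -0.67]
[-0.049, 0.038, -0.005] [ 747. -892.  352.] z [ 0.295  0.018 -0.955] y [ 0.934 -0.217  0.284] w [ 752. -843.  375.] [-0.95  1.28 -0.    0.26  1.7  -0.68]
[-0.049, 0.038, -0.003] [ 742. -909.  350.] z [ 0.316 -0.01  -0.949] y [ 0.926 -0.217  0.31 ] w [ 747. -858.  371.] [-0.96  1.28 -0.    0.26  1.66 -0.7 ]
[-0.049, 0.038, -0.0] [ 739. -925.  346.] z [ 0.336 -0.038 -0.941] y [ 0.917 -0.216  0.336] w [ 744. -874.  366.] [-0.97  1.29 -0.    0.26  1.62 -0.71]
```

Three more rows should bring the world-y component to about -0.01, where -0.006 is wanted.

Call:
drive_tool([
  [-0.049, 0.038, -0.007, 0],
])

```text
time_s: 33.05
tool_pos: [754.0, -873.6, 358.1]
tcp_rot: [2.314, 1.876, 0.368]
wrist_force: [0.3, 0.1, -4.4]
finger_gap: 0.351
```

Call:
drive_tool([
  [-0.049, 0.038, -0.005, 0],
])

```text
time_s: 33.17
tool_pos: [748.1, -892.0, 354.0]
tcp_rot: [2.292, 1.847, 0.363]
wrist_force: [0.8, -0.4, -3.9]
finger_gap: 0.352
```

Call:
drive_tool([
  [-0.049, 0.038, -0.003, 0],
])

```text
time_s: 33.3
tool_pos: [743.4, -908.7, 350.6]
tcp_rot: [2.269, 1.819, 0.359]
wrist_force: [-0.2, -0.0, -3.9]
finger_gap: 0.35
```

Call:
drive_tool([
  [0, 0, 0, 0],
])

```text
time_s: 33.42
tool_pos: [742.3, -908.9, 349.8]
tcp_rot: [2.272, 1.819, 0.359]
wrist_force: [-0.3, -0.6, -3.7]
finger_gap: 0.35
```

```bash
python3 - <<'E'
from h import *
rep(); s,p,Rr=T()
Yb=np.array([-np.sin(BA),np.cos(BA),0]); print("z.Yb",Rr[:,2]@Yb)
y=-Yb; print("turn needed",np.degrees(np.arctan2(-Rr[:,0]@y,Rr[:,1]@y)))
E
```

```text
t 33.42 tcp [ 742.3 -908.9  349.8] gap 31.9 F [-0.3 -0.6 -3.7] q [-0.964  1.283  0.002  0.258  1.657 -0.695]
fork [-663.1 -296.3  349.8] blue [  178.  -1090.1   349.8]
z [ 0.316 -0.01  -0.949] y [ 0.925 -0.217  0.311]
z.Yb -0.003662420413770278
turn needed 78.59638112439619
```

```bash
cat >> h.py <<'E'
def pl(w,Rr=None):
    "tcp for wheel centre w with jaws along the blue y, keeping tool z"
    s,p,R0=T(); z=R0[:,2]; Yb=np.array([-np.sin(BA),np.cos(BA),0]); y=-(Yb-z*(z@Yb)); y/=np.linalg.norm(y); x=np.cross(y,z)
    R1=np.stack([x,y,z],1); return np.array(w)-R1@off(),R1
E
python3 - <<'E'
from h import *
for z in (410,250): 
    p,R1=pl(bk(0,0,z)); print(p.round(1),sh(p),R1.round(3).tolist())
E
python3 - <<'E'
from b4 import *
import cv2
from h import pl,bk
p1,R1=pl(bk(0,0,410)); q=np.array(readout.state()["joint_pos"]); 
# check IK feasible of final pose low
for z in (410,95):
    p,R1=pl(bk(0,0,z)); Wt=Ro.from_matrix(R1)
    f=lambda x: np.r_[(FK(x)[0]-p)/1000,.62*(Wt*FK(x)[1].inv()).as_rotvec()]
    r=least_squares(f,np.array([0.2,.3,1.7,.1,1,.3]),bounds=(lo,hi)); print(r.cost,r.x.round(2))
E
```

```text
[544.4 186.  375.1] [ 1.0289 -0.4131 -0.0979] [[0.948, -0.022, 0.316], [-0.02, -1.0, -0.01], [0.316, 0.003, -0.949]]
[544.4 186.  215.1] [ 1.0194 -0.4628  0.0539] [[0.948, -0.022, 0.316], [-0.02, -1.0, -0.01], [0.316, 0.003, -0.949]]
1.7870846601864996e-18 [ 0.34 -0.11  2.01 -0.14  0.94  2.  ]
7.009510690081481e-19 [ 0.34  0.35  2.19 -0.37  0.32  2.27]
```

Call:
drive_tool([
  [1.029, -0.413, -0.098, 78.6],
  [1.029, -0.413, -0.098, 78.6],
  [1.029, -0.413, -0.098, 78.6],
  [1.029, -0.413, -0.098, 78.6],
  [1.029, -0.413, -0.098, 78.6],
  [1.029, -0.413, -0.098, 78.6],
  [1.029, -0.413, -0.098, 78.6],
  [1.029, -0.413, -0.098, 78.6],
  [1.029, -0.413, -0.098, 78.6],
  [1.029, -0.413, -0.098, 78.6],
  [1.029, -0.413, -0.098, 78.6],
  [1.029, -0.413, -0.098, 78.6],
  [1.029, -0.413, -0.098, 78.6],
  [1.029, -0.413, -0.098, 78.6],
  [1.029, -0.413, -0.098, 78.6],
  [1.029, -0.413, -0.098, 78.6],
  [1.029, -0.413, -0.098, 78.6],
  [1.029, -0.413, -0.098, 78.6],
  [1.029, -0.413, -0.098, 78.6],
  [1.029, -0.413, -0.098, 78.6],
])

```text
time_s: 35.92
tool_pos: [542.8, 190.3, 377.0]
tcp_rot: [3.095, -0.028, 0.504]
wrist_force: [-0.3, -0.2, -4.1]
finger_gap: 0.347
```

```bash
python3 - <<'E'
from h import *
p,R1=pl(bk(0,0,200)); rep(p); print(wc(),inv(wc(),BO,BA))
E
```

```text
t 35.92 tcp [542.8 190.3 377. ] gap 31.6 F [-0.3 -0.2 -4.1] q [ 0.351 -0.114  2.012 -0.144  0.947  2.007]
fork [377.8 109.3 377. ] blue [-44.5   4.6 377. ]
z [ 0.317 -0.008 -0.948] y [-0.018 -1.     0.003]
shift m [-0.0656  0.0036  0.2015]
[585.62039762 189.05071419 411.89903357] [ -1.67037043   4.31667931 411.89903357]
```

Call:
drive_tool([
  [-0.016, 0.004, 0.05, 0],
  [-0.032, 0.004, 0.1, 0],
  [-0.049, 0.004, 0.15, 0],
  [-0.062, 0.004, 0.19, 0],
  [-0.066, 0.004, 0.2, 0],
  [-0.066, 0.004, 0.2, 0],
])

```text
time_s: 36.67
tool_pos: [545.0, 182.8, 166.3]
tcp_rot: [3.094, -0.031, 0.503]
wrist_force: [-0.0, 0.5, -3.9]
finger_gap: 0.346
```

```bash
python3 - <<'E'
from h import *
p,R1=pl(bk(0,0,115)); rep(p); print(wc(),inv(wc(),BO,BA))
c=big("side","s11",170,280,170,290,5); 
for L in [(0,0,0),(0,48,0),(0,-48,0)]:
    s,p0,Rr=T(); w=wc()+Rr[:,1]*L[1]; print("side px",((proj(w,*c[2:])[0]-[170,170])*5).round(0))
c=big("top","t11",160,290,120,240,5)
for L in [(0,0,0),(0,48,0),(0,-48,0)]:
    w=wc()+Rr[:,1]*L[1]; print("top px",((proj(w,*c[2:])[0]-[160,120])*5).round(0))
E
```

```text
t 36.67 tcp [545.  182.8 166.3] gap 31.6 F [-0.   0.5 -3.9] q [ 0.336  0.148  2.172 -0.227  0.531  2.106]
fork [370.9 105.8 166.3] blue [-42.2  -2.8 166.3]
z [ 0.317 -0.01  -0.948] y [-0.02  -1.     0.004]
shift m [-0.0279 -0.0036  0.0815]
[587.74448647 181.50143204 201.18408027] [  0.61135281  -3.1864636  201.18408027]
side px [239. 305.]
side px [279. 251.]
side px [197. 363.]
top px [234. 310.]
top px [321. 311.]
top px [148. 310.]
```

View pics/s11.png

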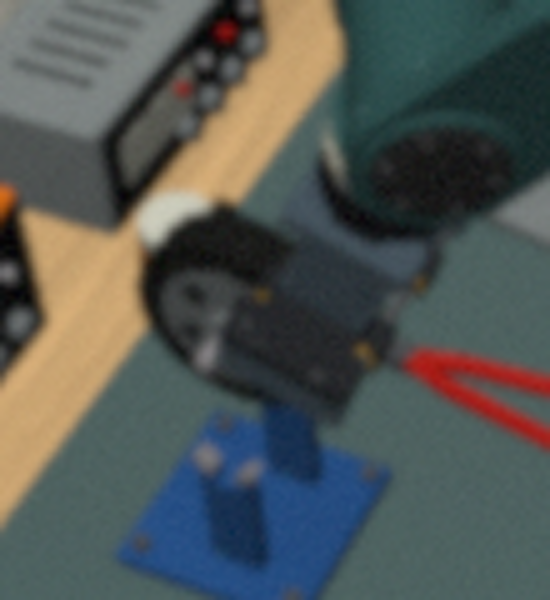

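View pics/t11.png

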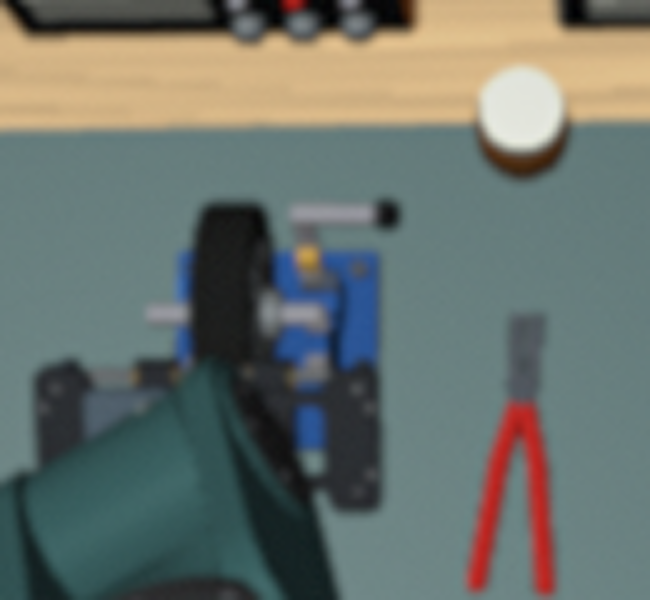

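Call:
drive_tool([
  [-0.01, -0.003, 0.03, 0],
  [-0.02, -0.003, 0.06, 0],
  [-0.026, -0.003, 0.082, 0],
  [-0.026, -0.003, 0.082, 0],
  [-0.026, -0.003, 0.082, 0],
])

```text
time_s: 37.4
tool_pos: [547.1, 185.5, 81.3]
tcp_rot: [3.094, -0.031, 0.506]
wrist_force: [0.1, 0.5, -4.2]
finger_gap: 0.35
```

```bash
python3 - <<'E'
from h import *
p,R1=pl(bk(0,0,95)); rep(p); print(wc(),inv(wc(),BO,BA))
c=big("side","s12",170,280,200,300,6); 
s,p0,Rr=T()
for L in (0,48,-48): print("side px",((proj(wc()+Rr[:,1]*L,*c[2:])[0]-[170,200])*6).round(0))
c=big("top","t12",170,270,140,230,6)
for L in (0,48,-48): print("top px",((proj(wc()+Rr[:,1]*L,*c[2:])[0]-[170,140])*6).round(0))
for y in (36,-36): print("saddle top px",((proj(bk(0,y,112),*c[2:])[0]-[170,140])*6).round(0))
E
```

```text
t 37.4 tcp [547.1 185.5  81.3] gap 31.9 F [ 0.1  0.5 -4.2] q [ 0.34   0.308  2.187 -0.332  0.361  2.225]
fork [374.  104.1  81.3] blue [-40.1  -0.   81.3]
z [ 0.319 -0.009 -0.948] y [-0.02  -1.     0.003]
shift m [-0.0093 -0.0005  0.0193]
[589.85670145 184.24547591 116.27684638] [  2.66563762  -0.39878665 116.27684638]
side px [299. 307.]
side px [344. 241.]
side px [251. 376.]
top px [242. 280.]
top px [339. 281.]
top px [145. 280.]
saddle top px [170. 287.]
saddle top px [315. 287.]
```

View pics/s12.png

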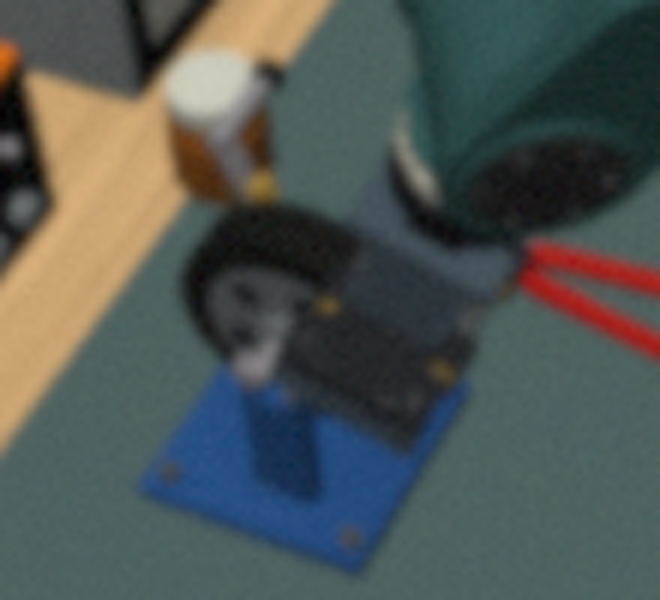

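View pics/t12.png

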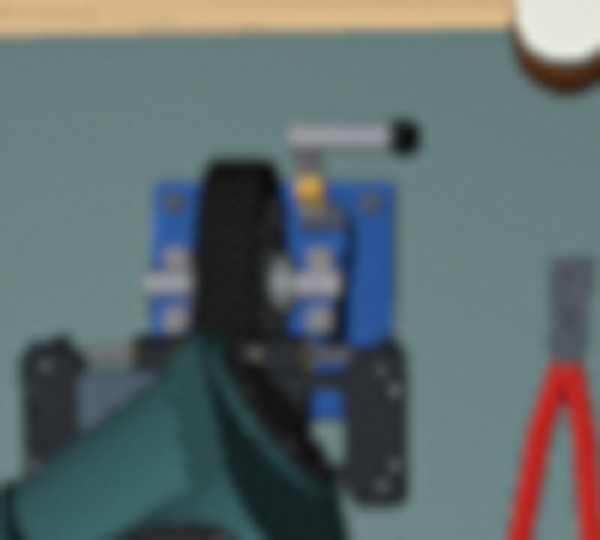

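Call:
drive_tool([
  [-0.0025, 0, 0.0, 0],
  [-0.004, 0, 0.005, 0],
  [-0.006, 0, 0.01, 0],
  [-0.006, 0, 0.01, 0],
])

```text
time_s: 38.0
tool_pos: [544.1, 185.3, 68.0]
tcp_rot: [3.094, -0.03, 0.504]
wrist_force: [4.4, 0.8, -5.3]
finger_gap: 0.346
```

```bash
python3 - <<'E'
from h import *
p,R1=pl(bk(0,0,95)); rep(p); print(wc(),inv(wc(),BO,BA))
E
```

```text
t 38.0 tcp [544.1 185.3  68. ] gap 31.6 F [ 4.4  0.8 -5.3] q [ 0.342  0.331  2.192 -0.357  0.336  2.254]
fork [373.2 107.1  68. ] blue [-43.1  -0.3  68. ]
z [ 0.317 -0.01  -0.948] y [-0.02  -1.     0.003]
shift m [-0.0022 -0.0007  0.0076]
[586.82823456 184.07565132 102.8595865 ] [ -0.35860853  -0.63199742 102.8595865 ]
```

Call:
drive_tool([
  [0.001, 0, 0.0005, 0],
  [0.0005, 0, 0.003, 0],
  [0.0, 0, 0.005, 0],
  [0.0, 0, 0.005, 0],
])

```text
time_s: 38.5
tool_pos: [544.7, 184.9, 63.0]
tcp_rot: [3.094, -0.031, 0.501]
wrist_force: [0.3, 0.1, -3.3]
finger_gap: 0.345
```

```bash
python3 - <<'E'
from h import *
p,R1=pl(bk(0,0,95)); rep(p); print(wc(),inv(wc(),BO,BA))
E
```

```text
t 38.5 tcp [544.7 184.9  63. ] gap 31.5 F [ 0.3  0.1 -3.3] q [ 0.341  0.342  2.191 -0.365  0.328  2.261]
fork [373.  106.4  63. ] blue [-42.5  -0.6  63. ]
z [ 0.316 -0.01  -0.949] y [-0.02  -1.     0.004]
shift m [-0.0012 -0.0011  0.0026]
[587.53624143 183.7022444   97.81263828] [ 0.3570631  -0.99049507 97.81263828]
```

Call:
drive_tool([
  [-0.0005, 0, 0.0015, 0],
  [-0.001, 0, 0.003, 0],
  [-0.0012, 0, 0.0038, 0],
  [-0.0012, 0, 0.0038, 0],
])

```text
time_s: 39.0
tool_pos: [545.3, 185.1, 59.8]
tcp_rot: [3.094, -0.031, 0.504]
wrist_force: [-6.3, -3.2, 9.6]
finger_gap: 0.35
```

```bash
python3 - <<'E'
from h import *
rep(); print(wc(),inv(wc(),BO,BA))
E
```

```text
t 39.0 tcp [545.3 185.1  59.8] gap 31.9 F [-6.3 -3.2  9.6] q [ 0.341  0.349  2.19  -0.374  0.321  2.27 ]
fork [373.3 105.9  59.8] blue [-41.9  -0.5  59.8]
z [ 0.317 -0.01  -0.948] y [-0.02  -1.     0.003]
[588.05789256 183.86392199  94.746122  ] [ 0.8752139 -0.8179283 94.746122 ]
```

Call:
drive_tool([
  [0, 0, 0, 0],
  [0, 0, 0, 0],
  [0, 0, 0, 0],
], fingers=0.05)

```text
time_s: 39.38
tool_pos: [545.3, 185.1, 59.4]
tcp_rot: [3.094, -0.031, 0.503]
wrist_force: [-0.1, 0.4, 1.1]
finger_gap: 0.547
```

Call:
drive_tool([
  [-0.01, 0, -0.01, 0],
  [-0.04, 0, -0.04, 0],
  [-0.06, 0, -0.09, 0],
  [-0.06, 0, -0.15, 0],
  [-0.06, 0, -0.2, 0],
  [-0.06, 0, -0.2, 0],
])

```text
time_s: 40.12
tool_pos: [425.2, 188.9, 233.9]
tcp_rot: [3.096, -0.03, 0.513]
wrist_force: [0.0, -0.3, -0.7]
finger_gap: 0.55
```

```bash
python3 - <<'E'
from h import *
rep()
big("side","s13",170,280,190,290,6); big("top","t13",170,270,140,230,6)
E
```

```text
t 40.12 tcp [425.2 188.9 233.9] gap 50.1 F [ 0.  -0.3 -0.7] q [ 0.453 -0.161  2.329 -0.232  0.693  2.202]
fork [354.1 224.5 233.9] blue [-162.1    0.8  233.9]
z [ 0.322 -0.007 -0.947] y [-0.02 -1.    0.  ]
```

View pics/s13.png

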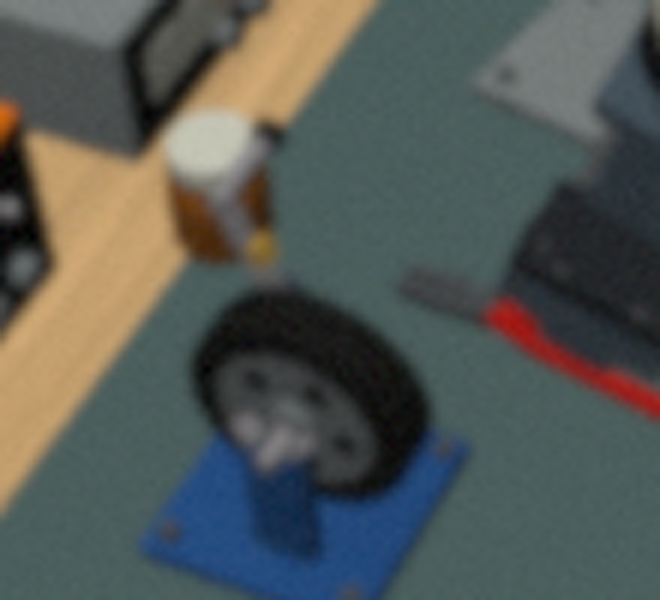

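View pics/t13.png

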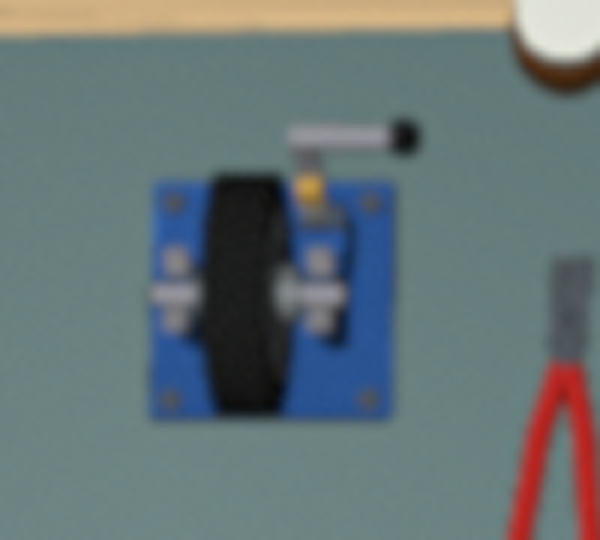

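```bash
python3 - <<'E'
from h import *
px,d,K,R,t=cam("top")
for u,v in ((295,136),(340,136),(385,136),(403,137)):
    U=170+u/6-.42;V=140+v/6-.42
    for z in (178,184): print(u,z,inv(plane(U,V,z,K,R,t),BO,BA).round(1),end=' ')
    W=cloud(d,K,R,t); print(W[int(round(V)),int(round(U))].round(0))
for P in (bk(95,-68,245),bk(95,-68,160),bk(8,-68,160)): print(sh(P))
E
python3 - <<'E'
from b4 import *
from h import bk,T
s,p,R1=T(); Wt=Ro.from_matrix(R1)
for P in (bk(95,-68,245),bk(95,-68,160),bk(8,-68,160),bk(-35,-68,119)):
    f=lambda x: np.r_[(FK(x)[0]-P)/1000,.62*(Wt*FK(x)[1].inv()).as_rotvec()]
    r=least_squares(f,np.array(s["joint_pos"]).clip(lo+.001,hi-.001),bounds=(lo,hi)); print(r.cost,r.x.round(2))
E
```

```text
295 178 [ 63.3 -32.  178. ] 295 184 [ 61.9 -32.8 184. ] [649. 150. 183.]
340 178 [ 63.4 -53.5 178. ] 340 184 [ 62.  -54.1 184. ] [648. 130. 187.]
385 178 [ 63.5 -74.9 178. ] 385 184 [ 62.1 -75.4 184. ] [648. 107. 185.]
403 178 [ 63.  -83.5 178. ] 403 184 [ 61.7 -84.  184. ] [647.  98. 190.]
[0.2496 0.068  0.0667]
[0.2228 0.0676 0.1474]
[0.1402 0.0676 0.1199]
1.4177894578289232e-28 [ 0.16  0.22  1.92 -0.09  0.7   1.81]
2.0660920631609113e-30 [ 0.16  0.33  1.96 -0.11  0.55  1.84]
2.0490198384269644e-21 [ 0.19  0.2   2.12 -0.14  0.51  1.89]
4.942946157194106e-15 [ 0.2   0.21  2.21 -0.19  0.41  1.96]
```

Call:
drive_tool([
  [0.062, 0.017, 0.017, 0],
  [0.125, 0.034, 0.034, 0],
  [0.187, 0.051, 0.051, 0],
  [0.262, 0.068, 0.071, 0],
  [0.262, 0.068, 0.071, 0],
  [0.262, 0.068, 0.071, 0],
], fingers=0.0)

```text
time_s: 41.02
tool_pos: [695.3, 113.6, 243.0]
tcp_rot: [3.094, -0.033, 0.497]
wrist_force: [-0.7, -0.3, -0.2]
finger_gap: 0.006
```

```bash
python3 - <<'E'
from h import *
rep(bk(108,-68,162)); print(sh(bk(40,-68,162)),sh(bk(6,-68,162)))
E
```

```text
t 41.02 tcp [695.3 113.6 243. ] gap 0.5 F [-0.7 -0.3 -0.2] q [ 0.151  0.241  1.888 -0.09   0.701  1.803]
fork [331.7 -55.  243. ] blue [109.5 -68.8 243. ]
z [ 0.313 -0.011 -0.95 ] y [-0.022 -1.     0.004]
shift m [-0.0268 -0.0012  0.0764]
[-0.0914 -0.0011  0.0551] [-0.1237 -0.0011  0.0444]
```

Call:
drive_tool([
  [-0.014, 0, 0.04, 0],
  [-0.027, 0, 0.076, 0],
  [-0.027, 0, 0.076, 0],
  [-0.045, 0, 0.07, 0],
  [-0.06, 0, 0.065, 0],
  [-0.076, 0, 0.06, 0],
  [-0.092, 0, 0.055, 0],
  [-0.108, 0, 0.05, 0],
  [-0.124, 0, 0.0445, 0],
  [-0.124, 0, 0.0445, 0],
])

```text
time_s: 42.28
tool_pos: [589.5, 116.5, 164.2]
tcp_rot: [3.094, -0.03, 0.501]
wrist_force: [-0.0, -0.5, -0.7]
finger_gap: 0.003
```

```bash
python3 - <<'E'
from h import *
rep(); 
big("side","s14",170,280,190,290,6); big("top","t14",170,270,140,230,6)
E
```

```text
t 42.27 tcp [589.5 116.5 164.2] gap 0.2 F [-0.  -0.5 -0.7] q [ 0.187  0.187  2.129 -0.14   0.516  1.888]
fork [314.3  49.3 164.2] blue [  3.8 -68.2 164.2]
z [ 0.315 -0.01  -0.949] y [-0.02  -1.     0.004]
```

View pics/s14.png

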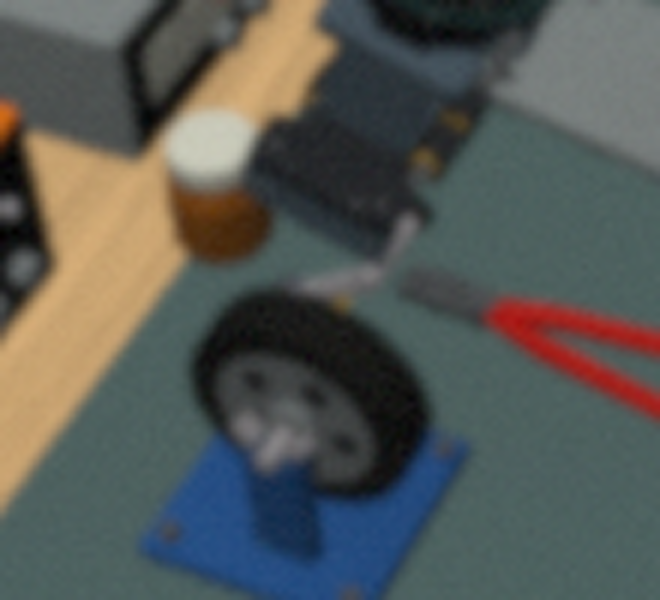

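View pics/t14.png

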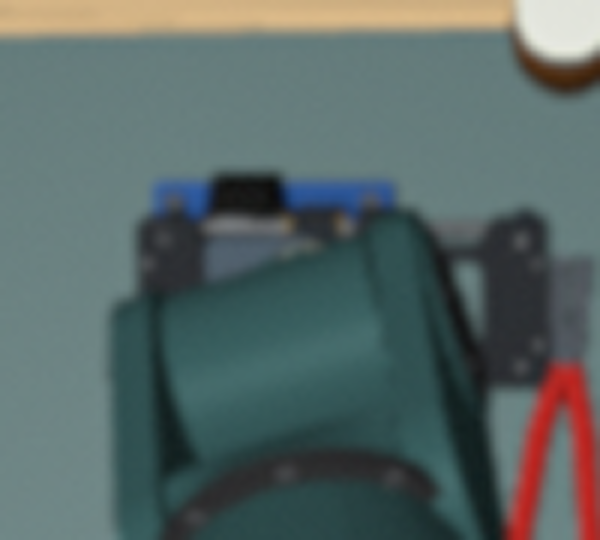

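Call:
drive_tool([
  [0.009, 0, -0.0085, 0],
  [0.012, 0, -0.034, 0],
  [-0.015, 0, -0.043, 0],
  [-0.015, 0, -0.043, 0],
  [-0.023, 0, -0.02, 0],
  [-0.0275, 0, -0.012, 0],
  [-0.0325, 0, -0.0045, 0],
  [-0.0375, 0, 0.0035, 0],
  [-0.0427, 0, 0.011, 0],
  [-0.0462, 0, 0.0185, 0],
  [-0.049, 0, 0.024, 0],
  [-0.049, 0, 0.024, 0],
])

```text
time_s: 43.88
tool_pos: [552.1, 117.1, 125.8]
tcp_rot: [3.094, -0.031, 0.502]
wrist_force: [-0.8, 0.5, 0.3]
finger_gap: 0.004
```

```bash
python3 - <<'E'
from h import *
rep(); 
big("side","s15",170,280,190,290,6)
E
```

```text
t 43.88 tcp [552.1 117.1 125.8] gap 0.3 F [-0.8  0.5  0.3] q [ 0.203  0.2    2.211 -0.18   0.424  1.946]
fork [307.8  86.2 125.8] blue [-33.7 -68.3 125.8]
z [ 0.316 -0.01  -0.949] y [-0.02  -1.     0.004]
```

View pics/s15.png

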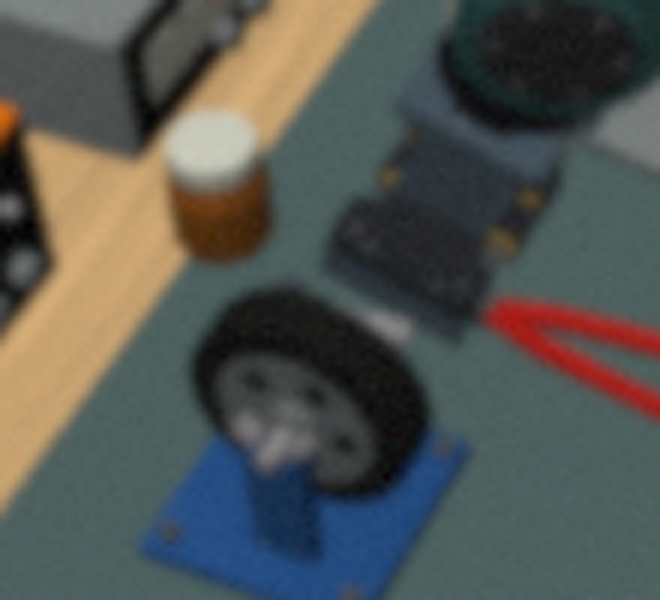

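Call:
drive_tool([
  [-0.001, 0, 0.002, 0],
  [-0.002, 0, 0.004, 0],
  [-0.0025, 0, 0.006, 0],
  [-0.0025, 0, 0.006, 0],
])

```text
time_s: 44.42
tool_pos: [551.9, 117.2, 120.5]
tcp_rot: [3.094, -0.031, 0.504]
wrist_force: [-10.7, -1.0, 21.4]
finger_gap: 0.004
```

Call:
drive_tool([
  [-0.0005, 0, 0.001, 0],
  [-0.0005, 0, 0.002, 0],
  [-0.0005, 0, 0.002, 0],
])

```text
time_s: 44.8
tool_pos: [552.3, 117.2, 119.7]
tcp_rot: [3.093, -0.031, 0.505]
wrist_force: [-28.3, -3.0, 51.3]
finger_gap: 0.005
```

```bash
python3 - <<'E'
from h import *
rep()
E
```

```text
t 44.8 tcp [552.3 117.2 119.7] gap 0.4 F [-28.3  -3.   51.3] q [ 0.203  0.211  2.213 -0.187  0.409  1.954]
fork [307.9  86.1 119.7] blue [-33.5 -68.2 119.7]
z [ 0.318 -0.01  -0.948] y [-0.021 -1.     0.004]
```

Call:
drive_tool([
  [0.003, 0, -0.006, 0],
  [0.013, 0, -0.03, 0],
  [0.013, 0, -0.08, 0],
  [0.013, 0, -0.14, 0],
  [-0.02, 0.0, -0.2, 0],
  [-0.05, 0.0, -0.23, 0],
  [-0.05, 0.0, -0.23, 0],
])

```text
time_s: 45.68
tool_pos: [430.6, 120.6, 322.1]
tcp_rot: [3.094, -0.03, 0.51]
wrist_force: [0.5, 0.5, -0.2]
finger_gap: 0.006
```

```bash
python3 - <<'E'
from h import *
rep()
c=big("side","s16",170,280,190,290,6); 
for th in (0,.06,.15): print("bar end side px",th,((proj(bk(35-70*np.cos(th),-62,115+70*np.sin(th)),*c[2:])[0]-[170,190])*6).round(0))
c=big("top","t16",150,400,110,240,3)
k=150,110
for th in (0,.06,.15): print("bar top px",th,((proj(bk(35-70*np.cos(th),-62,115+70*np.sin(th)),*c[2:])[0]-[150,110])*3).round(0))
E
```

```text
t 45.67 tcp [430.6 120.6 322.1] gap 0.6 F [ 0.5  0.5 -0.2] q [ 0.279 -0.335  2.284 -0.125  0.884  1.933]
fork [288.1 206.1 322.1] blue [-155.2  -67.3  322.1]
z [ 0.321 -0.008 -0.947] y [-0.02  -1.     0.002]
bar end side px 0 [422. 306.]
bar end side px 0.06 [421. 301.]
bar end side px 0.15 [419. 292.]
bar top px 0 [243. 268.]
bar top px 0.06 [242. 267.]
bar top px 0.15 [242. 266.]
```

View pics/s16.png

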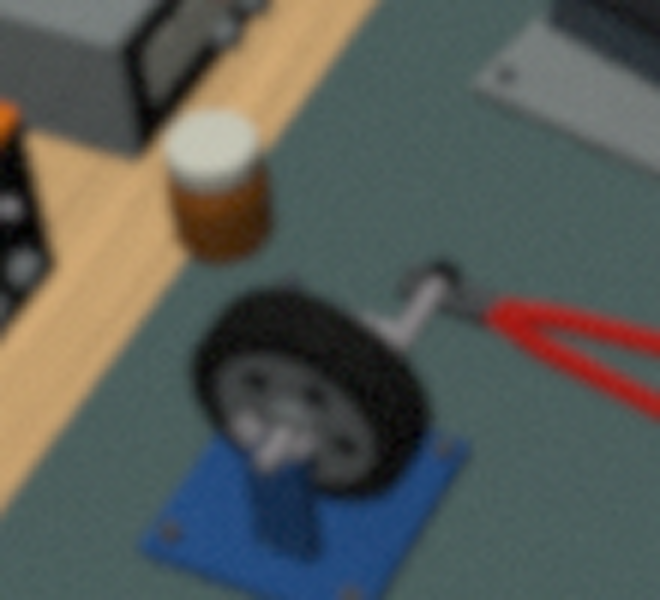

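View pics/t16.png

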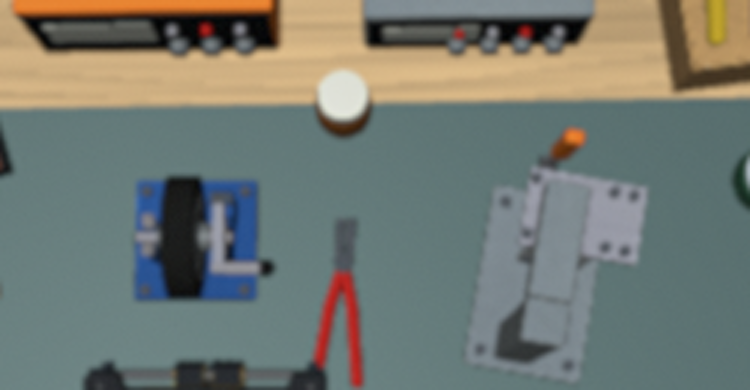

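```bash
python3 -c "
from station import env
print(env.hand_in())"
```

```text
the job is handed in; nothing more can be done
None
```

I handed the job in at about 45.7 s of the 72 s limit. By my own checks every step is done; the system reports no verdict.

**What I did**
- **Lever:** I swung the cam lever up until it pushed back on its stop with about 26 N.
- **Leaning the tool:** The moves cannot tilt the tool directly. I leaned it to 44° by pushing the arm past its reach in short steps, where it gives way by tilting. I used the same method later to change the lean.
- **Wheel:** I gripped the tyre from the front, brought it back 16 mm and lowered it out of the slots. I then turned it to line up with the blue stand and lowered it into the saddles.
- **Clamp:** I pulled the strap clamp forward and pressed its bar down until it stopped.

**Last checks**
- **Axle:** The last pictures show the axle in both saddles. When I set it down, the reading was z 94.7 mm in the stand (95 is seated) with about 10 N pushing back. The far (+y) end was checked only in the pictures.
- **Clamp bar:** It lies within about a pixel of the fully shut position in both views. The hard stop came with the fingertip at about z 120 mm, where the top of a shut bar is 121. Closing it peaked at about 59 N at the wrist, pressed by the fingertips.
- **Lever:** It is still upright in the last top view.
- **Bench items:** The jar and pliers look unmoved in the last pictures. The other bench items were not compared with the start pictures.
- **Robot:** The gripper is clear, with wrist force near zero.

The two cameras disagreed by about 2 mm on where the blue stand is. The wheel also touched a saddle flank on the way down, so I shifted it about 1 mm forward and it went in freely.

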